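Fit the hub collar on the bench rotator's spindle and hold it for tightening

TASK

Get the bench rotator ready for its pot platform: slide the orange transport lock on its deck away from the spindle to its end stop, then pinch the bare spindle with one finger on its flat and turn it until the flat faces straight to the unit's front, at the red index mark. Then pick up the loose collar and lower it over the spindle with its set screw on the flat, all the way down onto the shoulder. Finish while still gripping the collar there, square on the flat with the screw to the front (do not let go, I will tighten the screw with the hex key), and leave everything else on the bench where it is.

Things in the scene. Friction and masses are not known exactly. Their poses are not given: they have to be found in the camera images.
- rotator: Bench rotator drive, fixed: white box on a grey plinth, 150 (x) x 200 (y) x 64 mm. Origin: centre of the underside; x runs from its front (dark panel, black knob) to its back, y to its left, z up. Deck at z = 64 mm; spindle axis upright at x = 0, y = +30 mm, red index mark on the deck in front of it (-x). The lock runs along y at x = 0 on the right, between guide strips (tops at z = 71 mm).
- lock (a joint): Slide of the transport lock, m: 0 = locked, grows as it moves away from the spindle (unit -y), end stop (free) at 0.028. About 2.5 N move it. While it is in, its steel tongue stands in a notch of the spindle's flange and the spindle can only rock a little, not reach its target; it clears the flange from about 0.010.
- lock_grip (a point): Point in the lock's orange grip, a block 24 (unit x) x 14 (unit y) x 24 mm high, on its vertical centre line and 5 mm below its top (94 mm above the bench). Locked, it stands 66 mm to the unit's right of the spindle's axis.
- spindle (a joint): Turn of the spindle about its upright axis, rad: 0 = flat faces straight to the unit's front (unit -x, index mark); positive = counterclockwise from above. Needs 0.05 N m, stays where it is left; starts at 0.75 to 1.35, flat towards the unit's right.
- spindle_seat (a point): Centre of the shoulder face (28 mm across, 86 mm above the bench), on the axis; turns with the spindle, z up, -x out of the flat. Above it the dark 20 mm shaft, 40 mm long (top at 126 mm, rim bevelled 2 mm), with one flat all along, 6 mm from the axis: 16 mm across flat and back, 20 mm across the round. Below: shoulder 10 mm high, then a notched flange 54 mm across (top at 76 mm).
- spindle_flat: The bright flat milled on the dark shaft, 14 mm wide, 36 mm high; origin at the centre of its face (18 mm above the shoulder face), -x points out of it. Part of the spindle.
- collar: Loose aluminium collar, 44 mm outside, 26 mm high, about 140 g, upright on the bench. Origin: centre of its underside; z up; -x to its set screw (black line on top marks that side). Through bore 22.6 mm. Screw 13 mm up: its black end stands 4.5 mm proud outside; inside it reaches to 7.5 mm from the axis, so the collar goes down only with the screw over the flat.
- collar_screw (a point): Where the set screw enters the collar: on its outer face, 22 mm from the axis (collar -x), 13 mm above the underside.
- hex_key: Small steel hex key, 4 mm bar, about 75 x 26 mm, lying flat in front of the rotator; leave it.
- beaker_100: Low glass beaker with amber filling, 52 mm across, 68 mm high, behind the collar and right of the rotator; leave it.
- sample_pot_3: White pot with red lid, 48 mm across, 60 mm high; leave it.
- marker_red: White marker with red cap, 138 mm long, 17 mm thick, lying on the right; leave it.
There are look-alikes about, which are no part of the job. Leave any blue or turquoise look-alike of the collar alone.

How it is judged:
By the outcome, as a careful person would: the job done as asked, in the order asked, and still so for the second after the job is handed in, while the arm keeps its last pose, push and grip.
It also fails if it takes over 64 s, if anything falls off the work surface, if the arm or the gripper's body presses on something with over 40 N, if the wrist force passes 120 N, or if a joint passes its speed limit or range.

ROBOT

A 7-joint arm with a two-finger parallel gripper is mounted at the origin on a cart in front of the work surface, level with it; the furniture and walls round the work are solid. World frame = base frame: x ahead of the robot, y to its left, z up, the work surface at z = 0. Lengths are in m, angles in degrees, forces in N, time in s.
With the tool pointing down it reaches from about 0.425 to 0.875 m from the base axis. Payload 8.4 kg.
Tool frame: the origin (TCP) lies at the very end of the fingers, on their centre line; the grasp point (between the pads) lies 19 mm behind it; x points along the fingers, y is the direction in which the jaws open and shut, and the axes are right-handed (so a half turn about x gives the same grasp; the last joint's range is limited). The gripper opens to 87 mm and grips with 3 to 60 N. Pads are 19 mm wide; open, the fingers measure 117 mm over their backs; the gripper's body (75 mm by 190 mm) begins 51 mm behind the grasp point.
Start: joints at [69.718, 19.091, 2.286, 83.961, -0.768, 76.965, -3.352], TCP at [0.164, -0.629, 0.184] pointing down, gripper open.
Joint ranges: [-147.57, 147.57], [-21.85, 119.76], [-74.77, 79.35], [14.55, 137.4], [-85.83, 265.84], [4.83, 119.75], [-152.11, 152.11]. Speed limits (degrees/s): [127.2, 127.2, 159.86, 159.86, 180, 180, 180].

INTERFACE

Orientations are given as [roll, pitch, yaw] about the fixed x, y, z axes, in that order (R = Rz(yaw) Ry(pitch) Rx(roll)).
In Python, from workcell import bot gives the robot as it stands.
- The arm moves only by the tool play_rows, never from a script. Its argument "increments" is one flat list of numbers, 7 for each row, row after row: the shift along the world's x, y, z in units of 50 mm (1.0 is 50 mm), then the turn, a rotation vector about the world's x, y, z in units of 5 degrees (1.0 is 5 degrees), then the opening, from 0 (shut) to 1 (fully open). In form: [x, y, z, ax, ay, az, fingers, x, y, z, ax, ay, az, fingers, ...]. A call has 1 to 10 rows; each row shifts and turns the commanded pose from where the row before left it; what a row does not reach is not made up. A row lasts 1/10 s, in which the tool goes at most 50 mm and 8.59 degrees, less where a joint would pass 70% of its speed; a pose out of reach is approached as far as the arm can. A call is refused whole if a number of a shift passes 1 or a number of a turn 1, either way. A call with a gripper value outside its range is refused whole. The fingers move at their own pace and stop on an object; the grip force is fixed at half the most. Time passes only in rows, so rows that do not move let the fingers close. It gives the time, the measured TCP pose, the force and the opening at its end, in the units of the state.
- bot.get_state(): the state, without advancing time (a new reading comes with each control period).
- bot.get_image(name): name is "side" or "top"; returns the picture (420x560x3 uint8, blue, green, red); there is no depth.
- bot.calibration(name): a dict with "fx", "fy", "cx", "cy" (pixels), "cam_to_world" (4x4, takes a point from camera to world coordinates). Camera axes: x right, y up, looking along -z (the intrinsics and any distortion apply to the point x, -y, -z); pixel columns grow to the right and rows downward; lengths in m; the calibration is good to about 2 mm. A picture is of the moment at which its call begins. calibration takes no time and is no camera call.
- bot.job_done(): hands the job in, once; it reports no verdict.
The state is a dict: "time": time; "q": joint angles; "qd": joint speeds; "joint_efforts": joint torques, N m; "position": TCP position; "eef_rot": TCP orientation; "ft_force": force on the tool from outside, world axes, zero at the start; "moment": the same for the moment, N m; "opening": opening from 0.0 (shut) to 1.0 (fully open).
Only numpy, scipy, OpenCV 4.12 (cv2) and the standard library are available. Lean on these libraries where they do the work, as an engineer would, in place of code of your own. Each camera call takes 0.05 s, during which the arm holds its last target.

## Working session

There is one attempt and no reset: what is moved stays moved. The work goes in short steps, Python scripts to look and compute and a tool call to move; the robot and the scene stay as the last step left them, time stands still between calls to the robot, and variables do not carry over. Pictures are saved under pics/ and viewed, and the job is handed in when it is done.

Besides the shell and the picture viewer there is one more tool, called after "Request:" as a command line: name --argument value ..., lists and objects as JSON in quotes. play_rows: Moves the arm, as the interface text tells. Its arguments: {"type":"object","properties":{"increments":{"type":"array"}},"required":["increments"]}

```bash
mkdir -p pics; ls
python3 - <<'E'
from workcell import bot
import cv2
s=bot.get_state();print({k:(v if not hasattr(v,'round') else v) for k,v in s.items()})
for n in("side","top"):
    im=bot.get_image(n);cv2.imwrite(f"pics/{n}0.png",im)
    print(n,bot.calibration(n))
E
```

```text
pics
{'time': 0.0, 'q': array([69.71781049, 19.13105692,  2.28295159, 84.00971752, -0.76629151,
       76.96497252, -3.3525141 ]), 'qd': array([-0.0437661 , -0.0513157 , -0.0568909 ,  0.00522583, -0.02750066,
       -0.10215264,  0.00308657]), 'joint_efforts': array([ 1.32983259e-03, -6.56351852e+01,  1.33657169e+00, -4.03797340e+01,
       -5.92610752e-02,  4.50478087e-02,  2.34645813e-04]), 'position': array([ 0.16367425, -0.62852288,  0.1835783 ]), 'eef_rot': array([-85.54361141,  89.90945685, 109.05504893]), 'ft_force': array([ 0.09251396, -1.20878127, -0.3153292 ]), 'moment': array([ 0.03224769, -0.02718002, -0.00233471]), 'opening': 1.00031807297974}
side {'fx': 458.95461417243365, 'fy': 458.95461417243365, 'cx': 280.54176684620387, 'cy': 211.62746777516844, 'cam_to_world': array([[ 0.95877439,  0.10880108, -0.26251476,  0.25276467],
       [-0.28389134,  0.40751619, -0.86794946, -0.98541853],
       [ 0.01254518,  0.90669337,  0.42160377,  0.53777401],
       [ 0.        ,  0.        ,  0.        ,  1.        ]])}
top {'fx': 410.7777518046001, 'fy': 410.7777518046001, 'cx': 279.5684428164835, 'cy': 208.70153681859767, 'cam_to_world': array([[ 0.02624007,  0.99347415, -0.11099806,  0.41087294],
       [-0.99958635,  0.02738361,  0.00879017, -0.06226297],
       [ 0.01177233,  0.11072149,  0.99378175,  1.23941019],
       [ 0.        ,  0.        ,  0.        ,  1.        ]])}
```

View pics/side0.png

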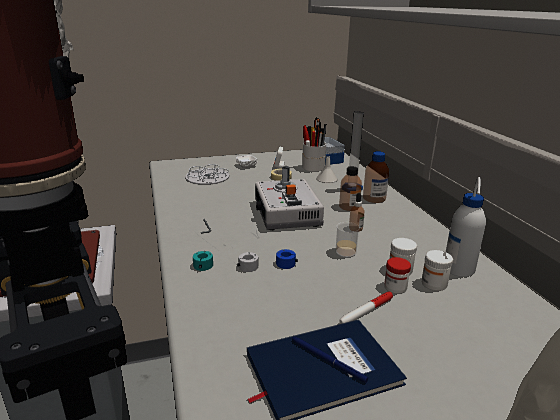

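View pics/top0.png

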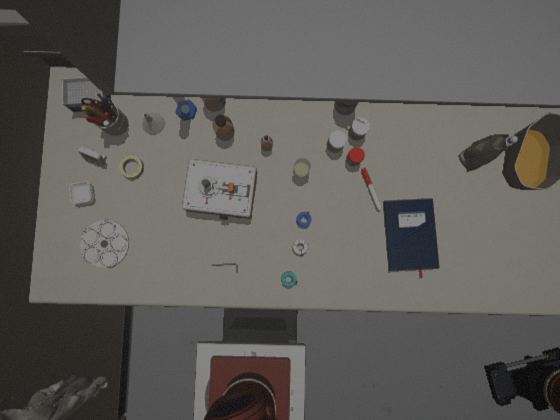

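```bash
cat > h.py <<'E'
import numpy as np,cv2
from workcell import bot
def ray(n,u,v):
    c=bot.calibration(n);T=c["cam_to_world"]
    d=np.array([(u-c["cx"])/c["fx"],-(v-c["cy"])/c["fy"],-1.0])
    return T[:3,3],T[:3,:3]@d
def at(n,u,v,z):
    o,d=ray(n,u,v);return o+d*(z-o[2])/d[2]
def proj(n,p):
    c=bot.calibration(n);T=c["cam_to_world"]
    q=T[:3,:3].T@(np.asarray(p,float)-T[:3,3])
    return np.array([c["cx"]+c["fx"]*q[0]/-q[2],c["cy"]-c["fy"]*q[1]/-q[2]])
def crop(im,u0,v0,u1,v1,f,name):
    cv2.imwrite(name,cv2.resize(im[v0:v1,u0:u1],None,fx=f,fy=f,interpolation=cv2.INTER_CUBIC))
E
python3 - <<'E'
from h import *
t=cv2.imread("pics/top0.png");s=cv2.imread("pics/side0.png")
crop(t,175,150,265,225,8,"pics/t1.png")
crop(t,260,200,330,300,6,"pics/t2.png")
crop(s,245,155,335,235,8,"pics/s1.png")
crop(s,185,240,305,280,6,"pics/s2.png")
print(bot.calibration("top").keys())
E
```

```text
dict_keys(['fx', 'fy', 'cx', 'cy', 'cam_to_world'])
```

View pics/t1.png

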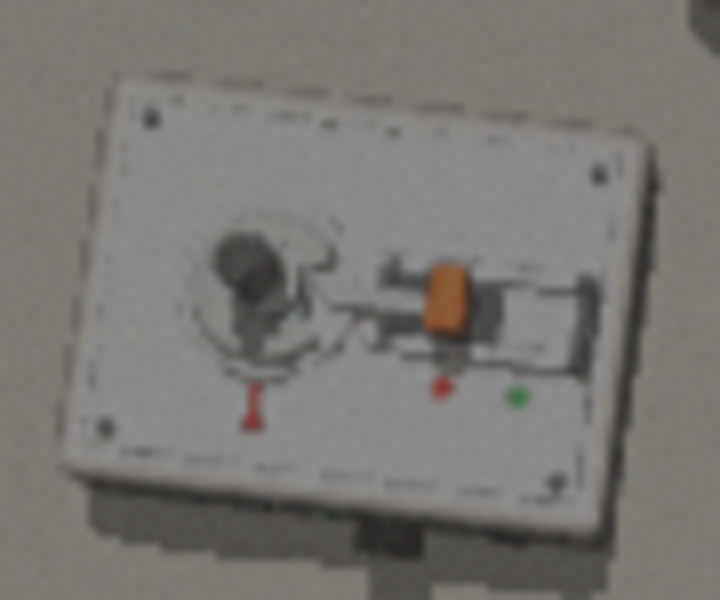

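View pics/t2.png

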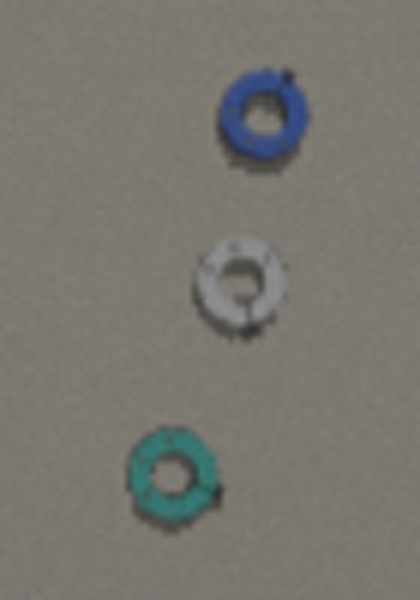

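View pics/s1.png

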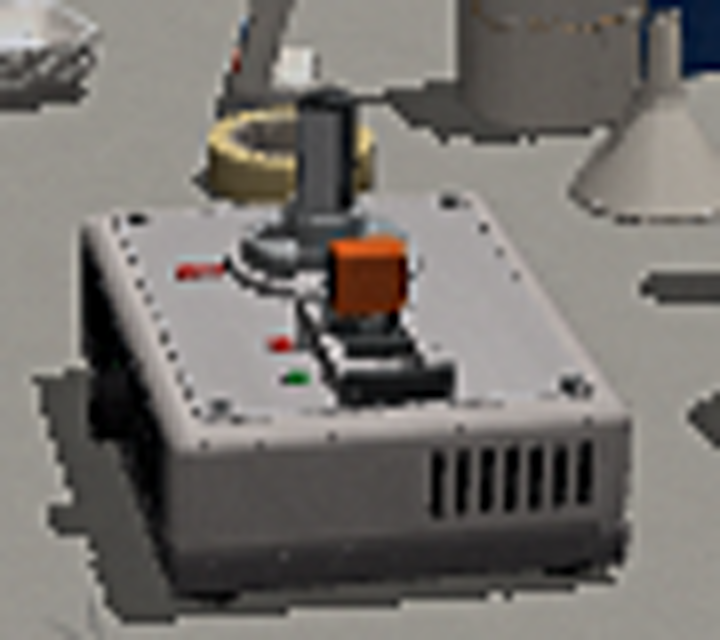

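View pics/s2.png

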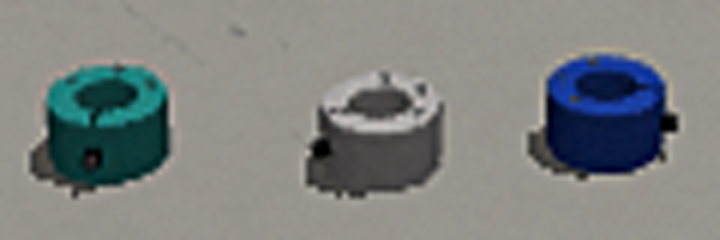

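```bash
cat > fit.py <<'E'
from h import *
from scipy.optimize import least_squares
def px(U,V,u0,v0,f): return np.array([(U+.5)/f-.5+u0,(V+.5)/f-.5+v0])
T=lambda U,V:px(U,V,175,150,8); S=lambda U,V:px(U,V,245,155,8)
obs=[("top",T(118,82),(.075,.1,.064)),("top",T(650,140),(.075,-.1,.064)),("top",T(602,533),(-.075,-.1,.064)),("top",T(64,467),(-.075,.1,.064)),
("side",S(82,222),(-.075,.1,.064)),("side",S(180,447),(-.075,-.1,.064)),("side",S(632,415),(.075,-.1,.064)),("side",S(478,192),(.075,.1,.064)),
("top",T(246,257),(0,.03,.126)),("side",S(328,97),(0,.03,.126))]
def W(p,l):
    c,s=np.cos(p[2]),np.sin(p[2]);return np.array([p[0]+c*l[0]-s*l[1],p[1]+s*l[0]+c*l[1],l[2]])
def res(p): return np.concatenate([proj(n,W(p,l))-o for n,o,l in obs])
r=least_squares(res,[.45,.12,-.13],loss="soft_l1",f_scale=1)
print(r.x,np.degrees(r.x[2]));print(res(r.x).reshape(-1,2).round(2))
p=r.x
print("spindle",W(p,(0,.03,.1)))
for z in(.094,.099): print("grip",z,proj("top",W(p,(0,-.036,z)))-T(447,297),[ (proj("side",W(p,(dx,-.043,z)))-[245,155])*8+3.5 for dx in(-.012,.012)])
# collar
c2=lambda U,V:px(U,V,260,200,6)
for nm,(U,V) in dict(blue=(263,114),alu=(240,280),teal=(173,472)).items(): print(nm,at("top",*c2(U,V),.026))
print("screw",at("top",*c2(249,330),.013),at("top",*c2(250,312),.026))
d=lambda U,V:px(U,V,185,240,6)
print("alu side top",at("side",*d(381,101),.026), "screw",at("side",*d(321,149),.013))
E
python3 fit.py
```

```text
[ 0.59991075  0.10225975 -0.08814938] -5.050587606401208
[[-0.45 -1.83]
 [ 1.28 -1.21]
 [ 1.    0.65]
 [-0.95  0.9 ]
 [-0.63 -1.37]
 [-0.93 -0.62]
 [ 1.07 -0.88]
 [ 0.86 -0.71]
 [ 0.42  0.58]
 [-0.22  0.31]]
spindle [0.6025518  0.13214327 0.1       ]
grip 0.094 [0.4472656  0.24474803] [array([335.22532142, 270.39649858]), array([407.84460952, 265.70797137])]
grip 0.099 [ 0.25840186 -0.04634647] [array([335.50521161, 255.95513904]), array([408.25271876, 251.31243584])]
blue [ 0.51886563 -0.14449382  0.026     ]
alu [ 0.43683223 -0.13482297  0.026     ]
teal [ 0.34297747 -0.10416669  0.026     ]
screw [ 0.41258824 -0.1405691   0.013     ] [ 0.42134691 -0.14005006  0.026     ]
alu side top [ 0.43714254 -0.13583422  0.026     ] screw [ 0.41337034 -0.14174209  0.013     ]
```

Run:
```python
from h import *
s=cv2.cvtColor(cv2.imread("pics/side0.png"),cv2.COLOR_BGR2GRAY);t=cv2.cvtColor(cv2.imread("pics/top0.png"),cv2.COLOR_BGR2GRAY)
print(s[164:190,278:296]);print(t[174:200,198:216])
from scipy.spatial.transform import Rotation as R
st=bot.get_state();print(R.from_euler('xyz',st['eef_rot'],degrees=True).as_matrix().round(3))
sp=(.6025,.1321)
for z in(.086,.126): print(proj("side",(*sp,z)),proj("top",(*sp,z)))
```

```text
[[ 77 160 209 207 208 202 108 154 154 153 150 147 148 149 151 151 152 151]
 [ 90 158 163 183 188 176 159 131 126 163 159 152 153 150 155 159 160 162]
 [ 88 101 111 104 126  94  73  56  58  66 110 162 160 161 164  75  73  75]
 [ 76  76  79  81  43  19  17  35  62  58  63  51  68  64  67  51  60  66]
 [ 83 111 116 122  35  43  27  33  18  23  18  73 153 151 149 156  60  61]
 [173 160 150 152  86  77  79  79  80  48  13  77 161 156 152 158 156  63]
 [101  98  82  84  65  80  79  82  84  48  10  81 167 150 148 150 154 154]
 [ 85  71  71  76  62  80  78  77  83  49  12  87 191 168 148 150 150 155]
 [ 66  69  72  73  63  77  80  78  84  46   7  89 198 174 152 150 151 150]
 [ 55  60  62  65  63  78  75  80  83  49  12  95 199 106 148 149 150 150]
 [119 135 118 123  43  77  77  79  82  50  11  81 113 105 150 150 147 147]
 [148 160 164 176  41  76  79  77  82  49  19  35  86 107 153 149 148 149]
 [ 89  89  92 111  37  78  77  78  83  51  21  71  76  98 155 150 147 149]
 [ 79  80  81  95  41  79  79  78  81  50  22  71  65  91 156 150 150 148]
 [ 79  79  77  82  56  81  77  80  84  35  17  62 
[... 2286 characters left out ...]
128 127 101 105 115  85  82  84 124 130 130 118 102  90  95 127]
 [142 138 136 131 120 100  97  86  83  93 105  99  93  81  96 123 125 114]
 [138 138 136 136 121 123 128 124 101  93  96  92  87  90 123 135 121 130]
 [138 136 137 137 130 103 105 123 126 126 129 124 117 104 117 136 134 136]
 [139 138 137 140 136 128 124 108 102  99 106 100 103 127 133 136 137 134]
 [137 137 140 138 136 137 139 129  95  88 123 128 128 136 138 138 138 136]
 [136 137 137 138 139 138 138 134  94 112 135 140 138 140 137 137 137 137]]
[[-0.     0.252 -0.968]
 [ 0.001 -0.968 -0.252]
 [-1.    -0.001  0.   ]]
[285.08497051 180.9000234 ] [208.09895001 184.74421852]
[285.33341838 167.00661862] [205.74774516 182.28285837]
```

Request:
play_rows --increments '[0.43,0.69,0,0,0,0.7,1,0.43,0.69,0,0,0,0.7,1,0.43,0.69,0,0,0,0.7,1,0.43,0.69,0,0,0,0.7,1,0.43,0.69,0,0,0,0.7,1,0.43,0.69,0,0,0,0.7,1,0.43,0.69,0,0,0,0.7,1,0.43,0.69,0,0,0,0.7,1,0.43,0.69,0,0,0,0.7,1,0.43,0.69,0,0,0,0.7,1]'

```text
time: 1.1
position: [0.3792, -0.2824, 0.1843]
eef_rot: [-45.8, 90.0, -176.1]
ft_force: [0.5, -0.8, -0.5]
opening: 0.999
```

Request:
play_rows --increments '[0.43,0.69,0,0,0,0.7,0.6,0.43,0.69,0,0,0,0.7,0.6,0.43,0.69,0,0,0,0.7,0.6,0.43,0.69,0,0,0,0.7,0.6,0.43,0.69,0,0,0,0.7,0.6,0.43,0.69,0,0,0,0.7,0.6,0.43,0.69,0,0,0,0.7,0.6,0.43,0.69,0,0,0,0.7,0.6,0.43,0.69,0,0,0,0.7,0.6,0.43,0.69,0,0,0,0.7,0.6]'

```text
time: 2.1
position: [0.5943, 0.0622, 0.1841]
eef_rot: [-71.4, 90.0, -166.7]
ft_force: [0.1, -0.0, -0.5]
opening: 0.599
```

```bash
cat >> h.py <<'E'
from scipy.spatial.transform import Rotation as R
def st():
    s=bot.get_state();M=R.from_euler('xyz',s['eef_rot'],degrees=True).as_matrix()
    print("t",s['time'],"pos",s['position'].round(4),"toolx",M[:,0].round(3),"jawyaw",np.degrees(np.arctan2(M[1,1],M[0,1])).round(2),"F",s['ft_force'].round(1),"M",s['moment'].round(2),"op",round(s['opening'],3),"q",s['q'].round(0))
    return s,M
E
python3 - <<'E'
from h import *
st()
im=bot.get_image("top");crop(im,165,140,285,230,6,"pics/t3.png")
im=bot.get_image("side");crop(im,225,115,345,235,6,"pics/s3.png")
E
```

```text
t 2.1 pos [0.5943 0.0622 0.1841] toolx [-0. -0. -1.] jawyaw -5.29 F [ 0.1 -0.  -0.5] M [-0.09 -0.1  -0.01] op 0.599 q [ 21.  17. -38.  90.  11.  77. -24.]
```

View pics/s3.png

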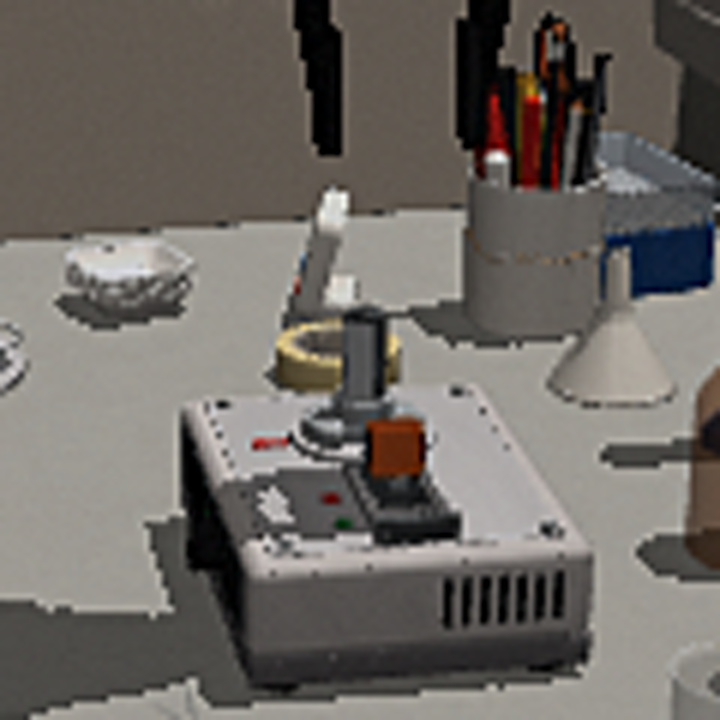

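View pics/t3.png

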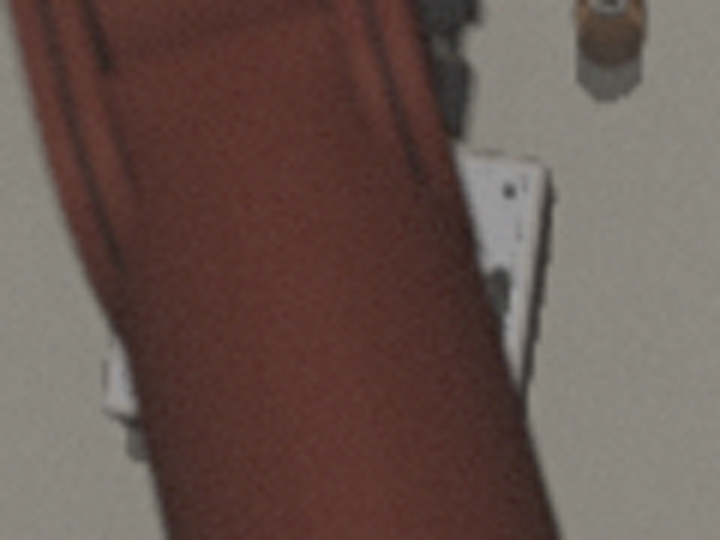

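Request:
play_rows --increments '[0.05,0.08,-0.4,0,0,0,0.6,0,0,-0.6,0,0,0,0.6,0,0,-0.6,0,0,0,0.6,0,0,-0.4,0,0,0,0.6,0,0,-0.14,0,0,0,0.6]'

```text
time: 2.7
position: [0.5945, 0.0641, 0.0748]
eef_rot: [-77.4, 89.8, -172.8]
ft_force: [-0.6, 0.6, 0.4]
opening: 0.599
```

Run:
```python
from h import *
print(proj("side",(.5943,.0622,.1841)),(400.5/6-.5+225,150.5/6-.5+115))
st()
im=bot.get_image("side");crop(im,245,135,345,225,8,"pics/s4.png")
```

```text
[290.77929968 154.29771564] (291.25, 139.58333333333334)
t 2.7 pos [0.5945 0.0641 0.0748] toolx [-0.004 -0.001 -1.   ] jawyaw -5.44 F [-0.6  0.6  0.4] M [-0.03 -0.08 -0.07] op 0.599 q [ 20.  22. -37.  97.  14.  66. -27.]
```

View pics/s4.png

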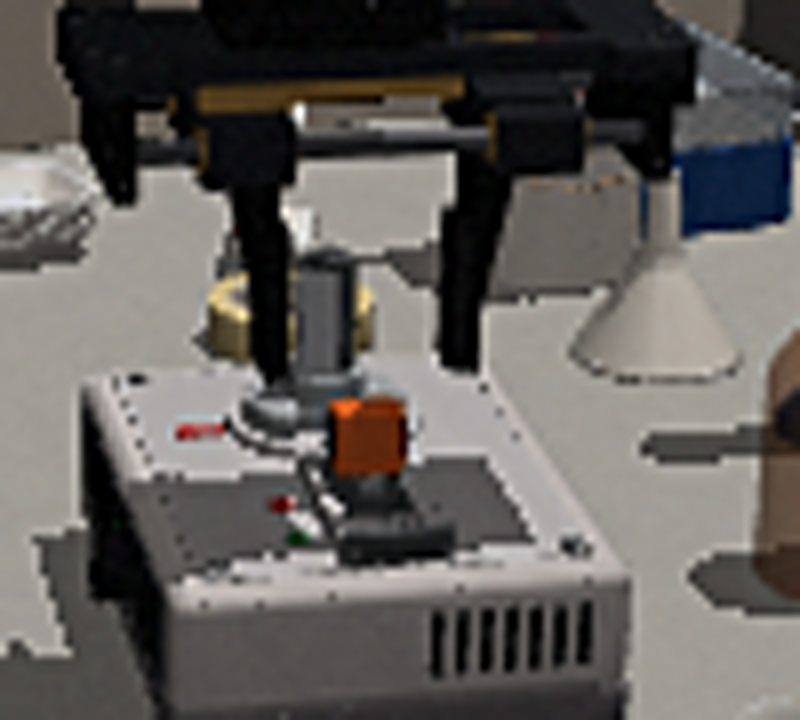

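Run:
```python
from h import *
f=lambda p:(proj("side",p)-[245,135]+.5)*8-.5
s,M=st()
p=s['position']
print("tcp",f(p))
for sg in(-1,1):
  for b in (0,.02,.05):
    for w in (-.0095,.0095): print(sg,b,w,f(p+M[:,1]*sg*.026-M[:,0]*b+M[:,2]*w).round(0))
print("grip top .094",f((.5967,.0664,.094)),f((.5967,.0664,.07)))
```

```text
t 2.75 pos [0.5948 0.0643 0.0751] toolx [-0.004 -0.    -1.   ] jawyaw -5.43 F [-0.8  0.3 -1. ] M [-0.02 -0.01 -0.01] op 0.601 q [ 20.  22. -37.  97.  14.  66. -27.]
tcp [361.84261401 476.99213705]
-1 0 -0.0095 [278. 471.]
-1 0 0.0095 [289. 493.]
-1 0.02 -0.0095 [279. 414.]
-1 0.02 0.0095 [290. 435.]
-1 0.05 -0.0095 [280. 327.]
-1 0.05 0.0095 [292. 347.]
1 0 -0.0095 [433. 461.]
1 0 0.0095 [446. 483.]
1 0.02 -0.0095 [435. 405.]
1 0.02 0.0095 [448. 426.]
1 0.05 -0.0095 [438. 318.]
1 0.05 0.0095 [452. 339.]
grip top .094 [366.75988614 420.0715467 ] [365.17371803 488.28462038]
```

Request:
play_rows --increments '[0,0,0,0,0,0,0.4,0,0,0,0,0,0,0.3,0,0,0,0,0,0,0.2,0,0,0,0,0,0,0.2,0,0,0,0,0,0,0.2]'

```text
time: 3.25
position: [0.5966, 0.065, 0.0779]
eef_rot: [90.4, 90.0, -5.0]
ft_force: [0.6, 0.1, -0.4]
opening: 0.252
```

Run:
```python
from h import *
st()
im=bot.get_image("side");crop(im,245,135,345,225,8,"pics/s5.png")
```

```text
t 3.25 pos [0.5966 0.065  0.0779] toolx [ 0.001 -0.    -1.   ] jawyaw -5.4 F [ 0.6  0.1 -0.4] M [-0.03 -0.09  0.03] op 0.252 q [ 20.  22. -37.  97.  14.  66. -27.]
```

View pics/s5.png

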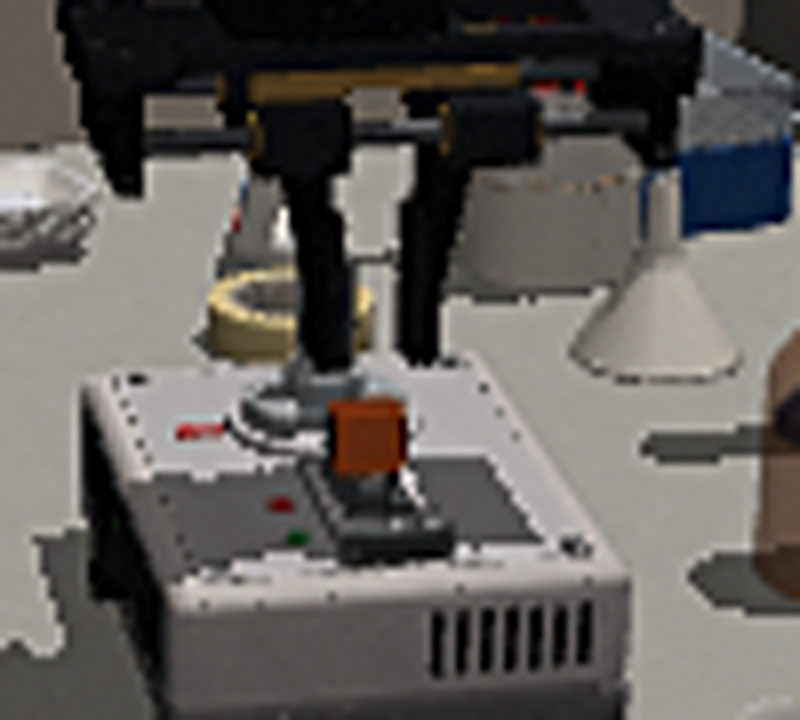

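Request:
play_rows --increments '[0,0,0,0,0,0,0.2,0,0,0,0,0,0,0.2]'

```text
time: 3.5
position: [0.5963, 0.065, 0.0775]
eef_rot: [-102.0, 90.0, 162.6]
ft_force: [-0.1, -0.0, 0.2]
opening: 0.207
```

Request:
play_rows --increments '[0,0,0,0,0,0,0.6,0,0,0,0,0,0,0.6,0,0,0,0,0,0,0.6,0,0,-0.04,0,0,0,0.6,0,0,-0.04,0,0,0,0.6,0,0,-0.04,0,0,0,0.6,0,0,0,0,0,0,0.6]'

```text
time: 4.2
position: [0.596, 0.0649, 0.071]
eef_rot: [-82.9, 90.0, -178.3]
ft_force: [-0.6, 0.0, -0.2]
opening: 0.593
```

Run:
```python
from h import *
st()
u,v=(372.5)/8-.5+245,(364.5)/8-.5+135
for z in(.0775,.0975,.1125,.1175): print(z,at("side",u,v,z))
```

```text
t 4.2 pos [0.596  0.0649 0.071 ] toolx [-0.001 -0.    -1.   ] jawyaw -5.4 F [-0.6  0.  -0.2] M [-0.04 -0.05 -0.01] op 0.593 q [ 20.  22. -37.  97.  15.  65. -27.]
0.0775 [0.6271512  0.15510452 0.0775    ]
0.0975 [0.61088322 0.10554608 0.0975    ]
0.1125 [0.59868223 0.06837725 0.1125    ]
0.1175 [0.59461523 0.05598764 0.1175    ]
```

Request:
play_rows --increments '[0,0,-0.04,0,0,0,0.6,0,0,-0.04,0,0,0,0.6,0,0,-0.04,0,0,0,0.6,0,0,-0.04,0,0,0,0.6,0,0,0,0,0,0,0.6]'

```text
time: 4.7
position: [0.5961, 0.0649, 0.0631]
eef_rot: [-80.7, 90.0, -176.1]
ft_force: [-0.0, -0.7, -0.1]
opening: 0.601
```

Run:
```python
from h import *
st()
im=bot.get_image("side");crop(im,245,135,345,225,8,"pics/s6.png")
```

```text
t 4.7 pos [0.5961 0.0649 0.0631] toolx [-0.001 -0.    -1.   ] jawyaw -5.4 F [-0.  -0.7 -0.1] M [ 0.01 -0.12 -0.05] op 0.601 q [ 19.  23. -37.  98.  15.  64. -27.]
```

View pics/s6.png

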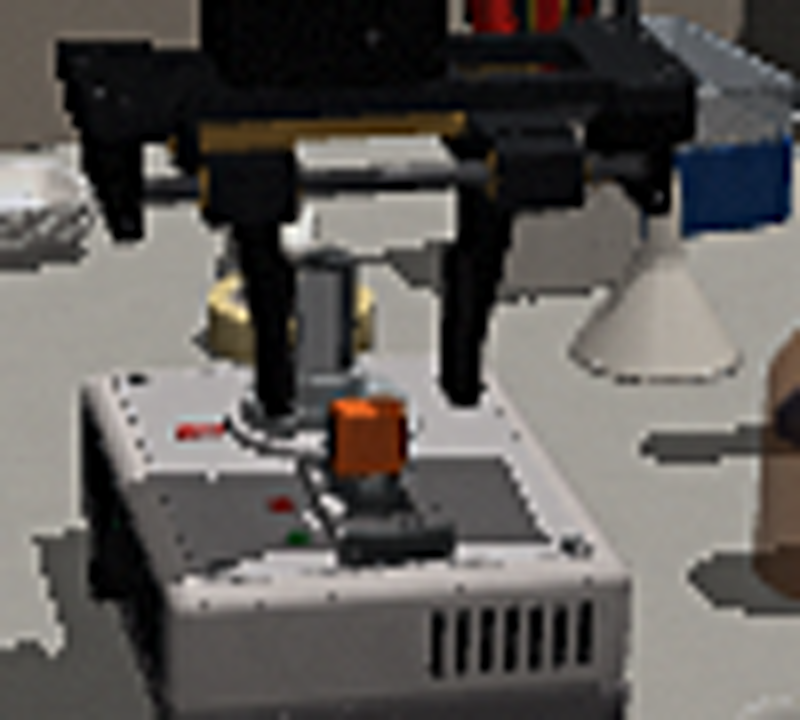

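Run:
```python
from h import *
for z in(.184,.221,.29): print(proj("top",(.1637,-.6285,z)),proj("side",(.1637,-.6285,z)))
t=cv2.imread("pics/top0.png");crop(t,470,330,560,420,6,"pics/t4.png")
t=cv2.imread("pics/side0.png");crop(t,0,300,140,420,5,"pics/s7.png")
```

```text
[498.52379201 359.95218734] [ 79.11674814 406.56966221]
[506.84001902 363.87151748] [ 72.14211589 377.14806457]
[524.12239166 372.01647598] [ 57.64824277 316.00750721]
```

View pics/t4.png

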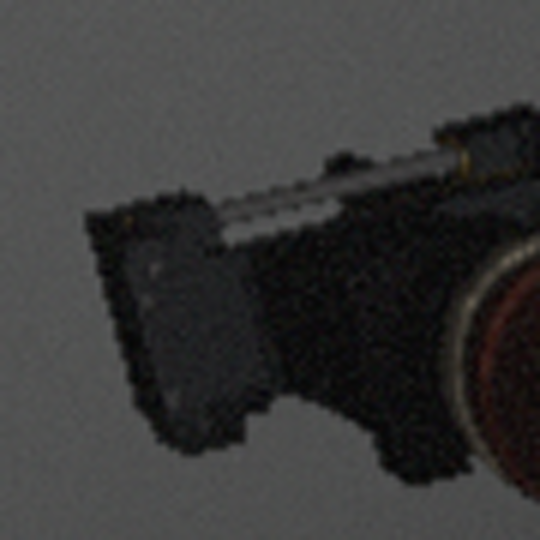

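View pics/s7.png

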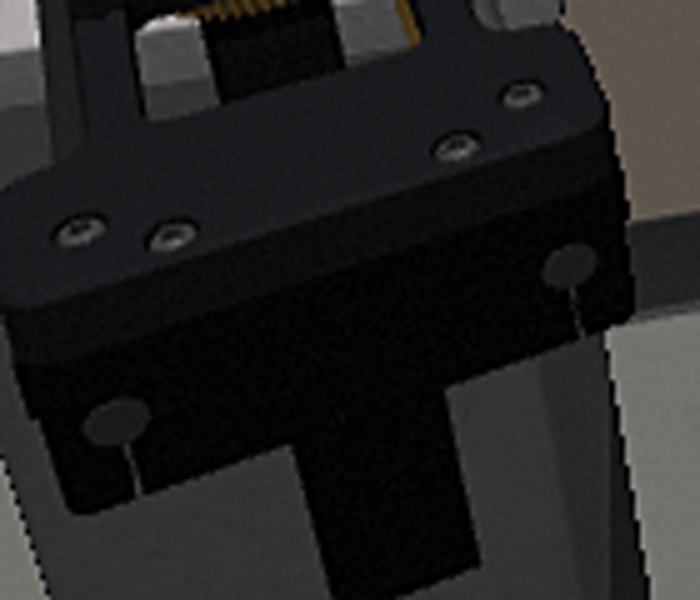

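Request:
play_rows --increments '[0,0,-0.08,0,0,0,0.6,0,0,-0.08,0,0,0,0.6,0,0,-0.08,0,0,0,0.6,0,0,-0.08,0,0,0,0.6,0,0,-0.08,0,0,0,0.6,0,0,0,0,0,0,0.6]'

```text
time: 5.35
position: [0.5959, 0.0649, 0.0427]
eef_rot: [-82.6, 89.9, -178.0]
ft_force: [1.0, -0.3, -0.6]
opening: 0.6
```

Run:
```python
from h import *
st()
im=bot.get_image("side");crop(im,245,135,345,225,8,"pics/s8.png")
```

```text
t 5.35 pos [0.5959 0.0649 0.0427] toolx [-0.001 -0.    -1.   ] jawyaw -5.4 F [ 1.  -0.3 -0.6] M [-0.04 -0.07  0.04] op 0.6 q [ 19.  24. -37.  99.  16.  62. -28.]
```

View pics/s8.png

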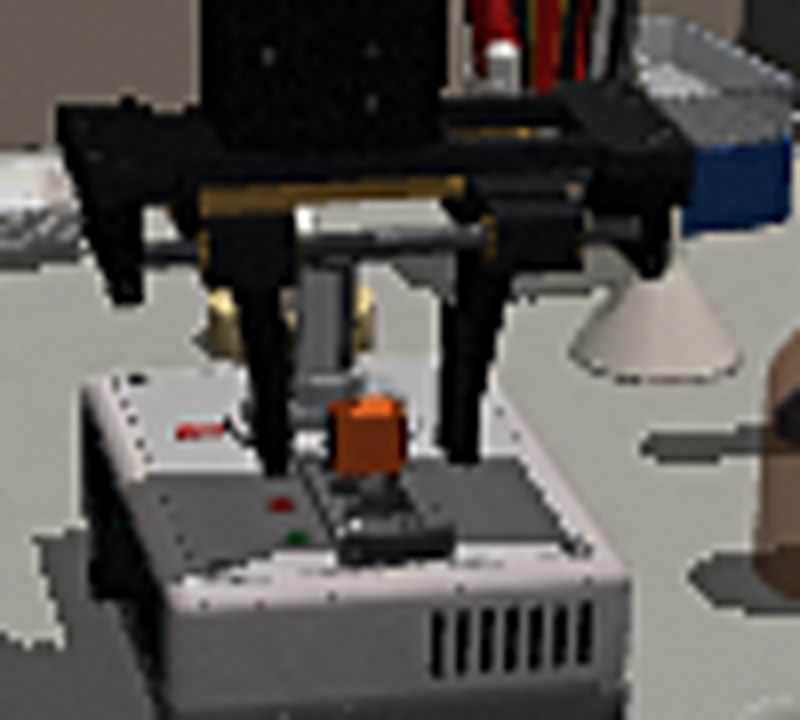

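Request:
play_rows --increments '[0,0,0,0,0,0,0.4,0,0,0,0,0,0,0.25,0,0,0,0,0,0,0.2,0,0,0,0,0,0,0.15,0,0,0,0,0,0,0.1,0,0,0,0,0,0,0.1]'

```text
time: 6.0
position: [0.5971, 0.0649, 0.0437]
eef_rot: [104.0, 89.9, 8.6]
ft_force: [4.8, 0.5, -1.5]
opening: 0.269
```

Run:
```python
from h import *
st()
im=bot.get_image("side");crop(im,245,135,345,225,8,"pics/s9.png")
```

```text
t 6.0 pos [0.5971 0.0649 0.0437] toolx [ 0.002  0.    -1.   ] jawyaw -5.42 F [ 4.8  0.5 -1.5] M [-0.02 -0.94  0.  ] op 0.269 q [ 19.  24. -37.  99.  16.  62. -28.]
```

View pics/s9.png

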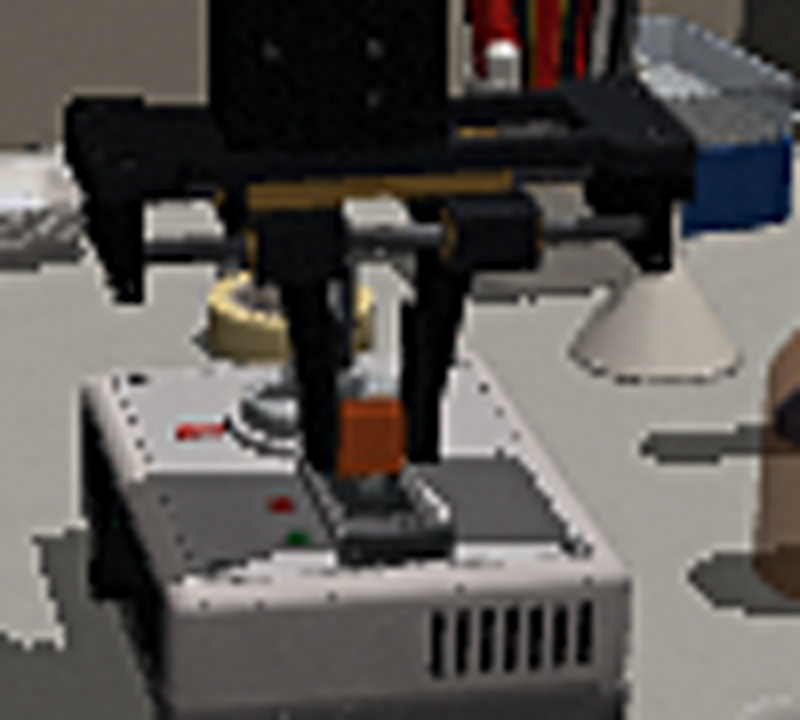

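Request:
play_rows --increments '[0.02,0,0,0,0,0,0.1,-0.005,-0.06,0,0,0,0,0.1,-0.005,-0.06,0,0,0,0,0.1,-0.005,-0.06,0,0,0,0,0.1,-0.005,-0.06,0,0,0,0,0.1,-0.005,-0.06,0,0,0,0,0.1,-0.005,-0.06,0,0,0,0,0.1,-0.005,-0.06,0,0,0,0,0.1]'

```text
time: 6.85
position: [0.5952, 0.0439, 0.0436]
eef_rot: [-92.8, 90.0, 171.8]
ft_force: [-2.7, 2.4, 5.6]
opening: 0.27
```

Run:
```python
from h import *
st()
im=bot.get_image("side");crop(im,245,135,345,225,8,"pics/s10.png")
```

```text
t 6.85 pos [0.5952 0.0439 0.0436] toolx [-0.001  0.    -1.   ] jawyaw -5.4 F [-2.7  2.4  5.6] M [0.64 0.62 0.04] op 0.27 q [ 21.  24. -36.  99.  16.  62. -26.]
```

View pics/s10.png

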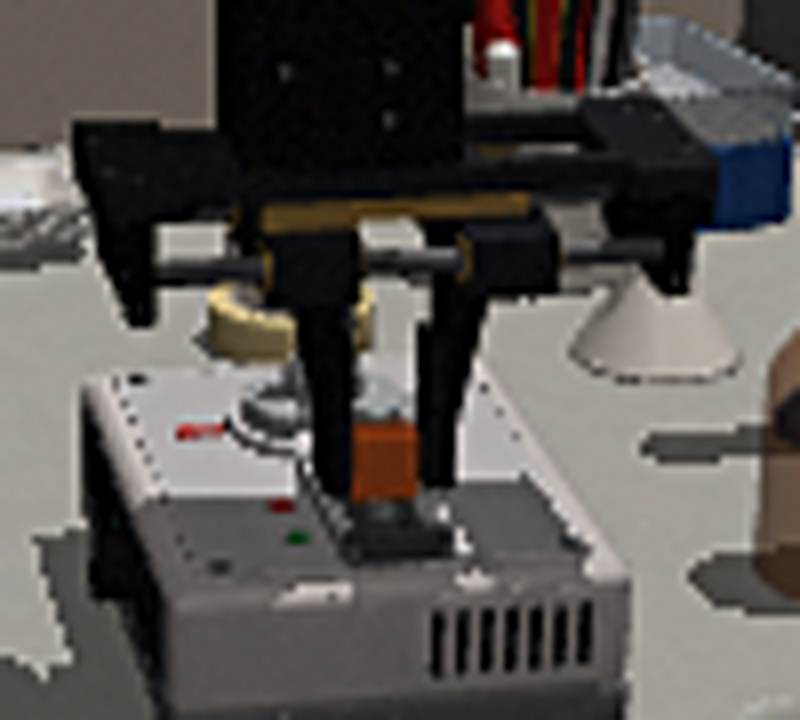

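The lock follows the fingers (orange block now at about px (292, 196)). The last 7 mm go in smaller steps while I watch the force.

Request:
play_rows --increments '[-0.005,-0.06,0,0,0,0,0.1,-0.005,-0.06,0,0,0,0,0.1,-0.003,-0.03,0,0,0,0,0.1,-0.003,-0.03,0,0,0,0,0.1,0,0,0,0,0,0,0.1]'

```text
time: 7.4
position: [0.5947, 0.0384, 0.0436]
eef_rot: [178.6, 89.8, 83.3]
ft_force: [0.3, 11.4, 2.2]
opening: 0.273
```

Run:
```python
from h import *
st()
```

```text
t 7.4 pos [0.5947 0.0384 0.0436] toolx [ 0.     0.004 -1.   ] jawyaw -5.27 F [ 0.3 11.4  2.2] M [ 2.52  0.06 -0.04] op 0.273 q [ 22.  24. -36.  99.  15.  62. -25.]
```

Request:
play_rows --increments '[-0.003,-0.03,0,0,0,0,0.1,-0.003,-0.03,0,0,0,0,0.1,0,0,0,0,0,0,0.1]'

```text
time: 7.7
position: [0.5947, 0.0383, 0.0436]
eef_rot: [174.2, 89.6, 79.0]
ft_force: [2.7, 19.3, -0.8]
opening: 0.272
```

Run:
```python
from h import *
st()
im=bot.get_image("side");crop(im,245,135,345,225,8,"pics/s11.png")
```

```text
t 7.7 pos [0.5947 0.0383 0.0436] toolx [ 0.001  0.007 -1.   ] jawyaw -5.16 F [ 2.7 19.3 -0.8] M [ 4.21 -0.43 -0.06] op 0.272 q [ 22.  24. -36.  99.  15.  62. -25.]
```

View pics/s11.png

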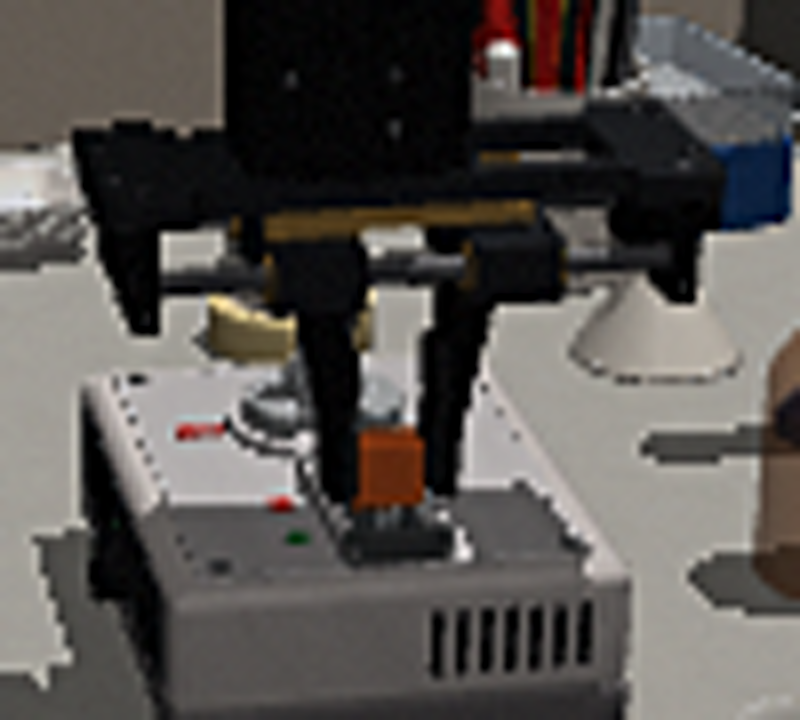

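Request:
play_rows --increments '[0.003,0.05,0,0,0,0,0.1,0,0,0,0,0,0,0.4,0,0,0,0,0,0,0.7,0,0,0,0,0,0,0.7,0,0,0.3,0,0,0,0.7,0,0,0.5,0,0,0,0.7,0,0,0.5,0,0,0,0.7,0,0,0.2,0,0,0,0.7]'

```text
time: 8.55
position: [0.5961, 0.0344, 0.1219]
eef_rot: [92.0, 89.8, -3.4]
ft_force: [1.4, -0.2, 0.4]
opening: 0.688
```

Run:
```python
from h import *
st()
im=bot.get_image("side");crop(im,245,135,345,225,8,"pics/s12.png")
```

```text
t 8.55 pos [0.5961 0.0344 0.1219] toolx [ 0.004 -0.    -1.   ] jawyaw -5.43 F [ 1.4 -0.2  0.4] M [-0.02 -0.17  0.05] op 0.688 q [ 23.  19. -37.  95.  12.  70. -22.]
```

View pics/s12.png

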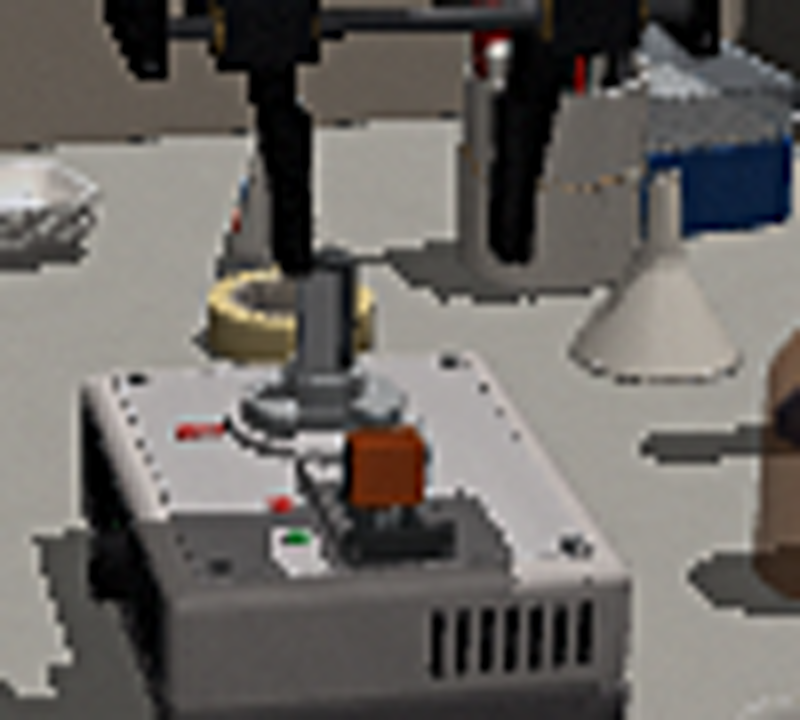

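Request:
play_rows --increments '[0.012,0.163,0,0,0,1,0.6,0.012,0.163,0,0,0,1,0.6,0.012,0.163,0,0,0,1,0.6,0.012,0.163,0,0,0,1,0.6,0.012,0.163,0,0,0,1,0.6,0.012,0.163,0,0,0,1,0.6,0.012,0.163,0,0,0,1,0.6,0.012,0.163,0,0,0,1,0.6,0.012,0.163,0,0,0,1,0.6,0.012,0.163,0,0,0,1,0.6]'

```text
time: 9.6
position: [0.6002, 0.1159, 0.1177]
eef_rot: [-113.5, 89.9, -158.7]
ft_force: [0.0, -0.4, -0.6]
opening: 0.601
```

Request:
play_rows --increments '[0.012,0.163,0,0,0,1,0.6,0.012,0.163,0,0,0,1,0.6,0,0,0,0,0,0,0.6,0,0,0,0,0,0,0.6]'

```text
time: 10.0
position: [0.6015, 0.1319, 0.1178]
eef_rot: [-128.7, 89.9, -164.2]
ft_force: [0.1, 0.2, -0.6]
opening: 0.602
```

Run:
```python
from h import *
st()
f=lambda p:((proj("side",p)-[245,135]+.5)*8-.5).round(0)
p=(.59991,.10226,-.08815)
def W(l):
    c,s=np.cos(p[2]),np.sin(p[2]);return np.array([p[0]+c*l[0]-s*l[1],p[1]+s*l[0]+c*l[1],l[2]])
for q in (0,.024,.026,.028): print(q,[f(W((dx,-.036-q-.007,z))) for dx in(-.012,.012) for z in(.070,.094,.099)])
im=bot.get_image("side");crop(im,245,135,345,225,8,"pics/s13.png")
```

```text
t 10.0 pos [0.6015 0.1319 0.1178] toolx [-0.001 -0.    -1.   ] jawyaw 54.45 F [ 0.1  0.2 -0.6] M [ 0.07 -0.19  0.01] op 0.602 q [ 21.  25. -49.  92.  20.  72.  24.]
0 [array([334., 499.]), array([335., 430.]), array([336., 416.]), array([406., 494.]), array([408., 426.]), array([408., 411.])]
0.024 [array([350., 528.]), array([351., 459.]), array([351., 444.]), array([423., 523.]), array([425., 454.]), array([425., 439.])]
0.026 [array([351., 531.]), array([353., 461.]), array([353., 446.]), array([424., 525.]), array([427., 456.]), array([427., 441.])]
0.028 [array([352., 533.]), array([354., 463.]), array([354., 449.]), array([426., 528.]), array([428., 458.]), array([428., 444.])]
```

View pics/s13.png

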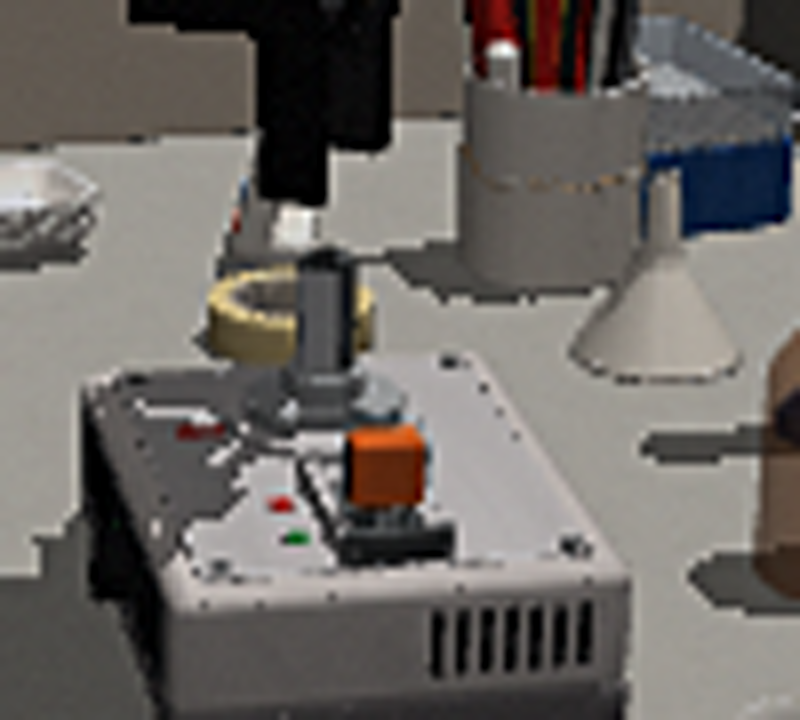

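Run:
```python
from h import *
a=cv2.imread("pics/side0.png");b=bot.get_image("side");cv2.imwrite("pics/side13.png",b)
for im in(a,b):
    c=im[175:215,280:310].astype(float)
    w=np.clip(c[...,2]-c[...,0]-30,0,90)  # red minus blue
    w[:, :3]=0
    ys,xs=np.mgrid[175:215,280:310]; print((w*xs).sum()/w.sum(),(w*ys).sum()/w.sum(),w.sum())
f=lambda p:(proj("side",p))
p=(.59991,.10226,-.08815)
def W(l):
    c,s=np.cos(p[2]),np.sin(p[2]);return np.array([p[0]+c*l[0]-s*l[1],p[1]+s*l[0]+c*l[1],l[2]])
for q in(0,.024,.026,.028): print(q,f(W((0,-.043-q,.085))))
```

```text
290.6398435892159 188.21033134389793 4859.0
292.9258070269306 192.08025682182986 5607.0
0 [290.93549985 191.29649542]
0.024 [292.9984233  194.84844149]
0.026 [293.17373985 195.15030189]
0.028 [293.34959163 195.45308387]
```

Request:
play_rows --increments '[-0.02,-0.4,0,0,0,0,0,-0.03,-0.4,0,0,0,0,0,-0.02,-0.35,0,0,0,0,0,0,0,0,0,0,0,0,0,0,0,0,0,0,0,0,0,-0.4,0,0,0,0,0,0,-0.4,0,0,0,0,0,0,-0.4,0,0,0,0,0,0,-0.2,0,0,0,0,0,0,0,0,0,0,0]'

```text
time: 11.1
position: [0.5973, 0.0756, 0.0473]
eef_rot: [-152.5, 89.9, 172.2]
ft_force: [0.2, 0.4, 0.6]
opening: 0.006
```

Run:
```python
from h import *
st()
im=bot.get_image("side");crop(im,245,135,345,225,8,"pics/s14.png")
```

```text
t 11.1 pos [0.5973 0.0756 0.0473] toolx [-0.002  0.    -1.   ] jawyaw 54.65 F [0.2 0.4 0.6] M [ 0.08 -0.13  0.03] op 0.006 q [ 26.  27. -47.  98.  22.  65.  27.]
```

View pics/s14.png

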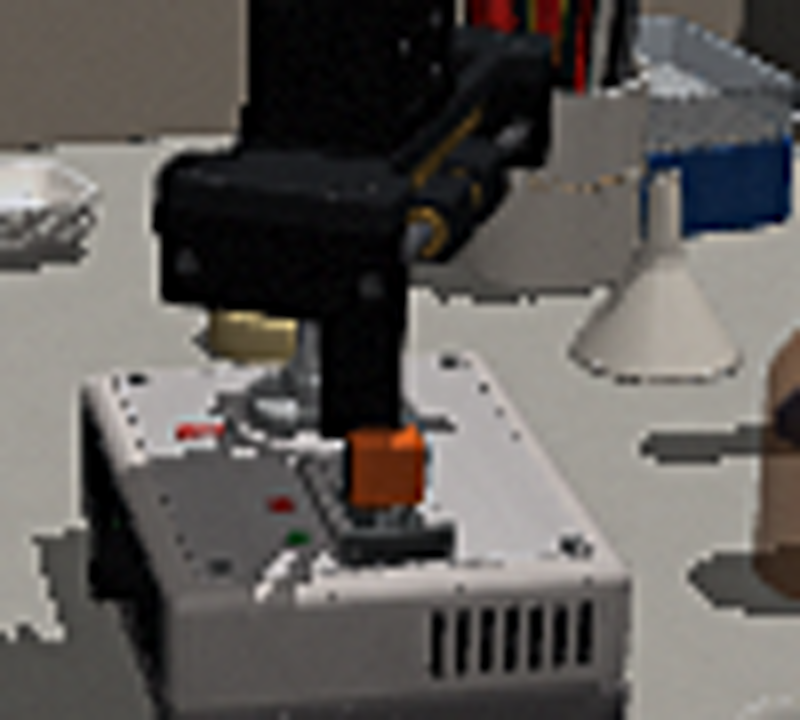

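Request:
play_rows --increments '[0,-0.06,0,0,0,0,0,0,-0.06,0,0,0,0,0,0,-0.04,0,0,0,0,0,0,-0.04,0,0,0,0,0]'

```text
time: 11.55
position: [0.5986, 0.0644, 0.0489]
eef_rot: [18.7, 90.0, -16.7]
ft_force: [0.6, 0.3, -0.2]
opening: 0.003
```

Request:
play_rows --increments '[0,-0.04,0,0,0,0,0,0,-0.04,0,0,0,0,0]'

```text
time: 11.75
position: [0.5984, 0.0607, 0.0486]
eef_rot: [85.7, 90.0, 50.3]
ft_force: [-0.3, 3.2, 0.4]
opening: 0.004
```

Request:
play_rows --increments '[0,-0.04,0,0,0,0,0,0,-0.03,0,0,0,0,0]'

```text
time: 11.95
position: [0.5983, 0.0603, 0.0487]
eef_rot: [114.8, 89.8, 79.5]
ft_force: [-0.1, 11.2, -0.6]
opening: 0.004
```

Request:
play_rows --increments '[0,-0.04,0,0,0,0,0,0,-0.02,0,0,0,0,0,0,0,0,0,0,0,0]'

```text
time: 12.25
position: [0.5983, 0.0602, 0.0488]
eef_rot: [115.1, 89.6, 79.9]
ft_force: [2.6, 14.3, -1.5]
opening: 0.004
```

Request:
play_rows --increments '[0,0.16,0,0,0,0,0,0,0,0.4,0,0,0,0,0,0,0.6,0,0,0,0.2,0,0,0.4,0,0,0,0.4,0.03,0.4,0,0,0,0,0.6,0.04,0.5,0,0,0,0.1,0.6,0.03,0.4,0,0,0,0,0.6,0,0,0,0,0,0,0.6,0,0,0,0,0,0,0.6]'

```text
time: 13.15
position: [0.6032, 0.127, 0.1183]
eef_rot: [-76.8, 90.0, -111.7]
ft_force: [0.3, -0.5, 0.3]
opening: 0.544
```

Run:
```python
from h import *
st()
im=bot.get_image("side");crop(im,245,135,345,225,8,"pics/s15.png")
```

```text
t 13.15 pos [0.6032 0.127  0.1183] toolx [-0.    -0.001 -1.   ] jawyaw 55.13 F [ 0.3 -0.5  0.3] M [ 0.1  -0.18 -0.03] op 0.544 q [ 22.  25. -49.  92.  20.  72.  25.]
```

View pics/s15.png

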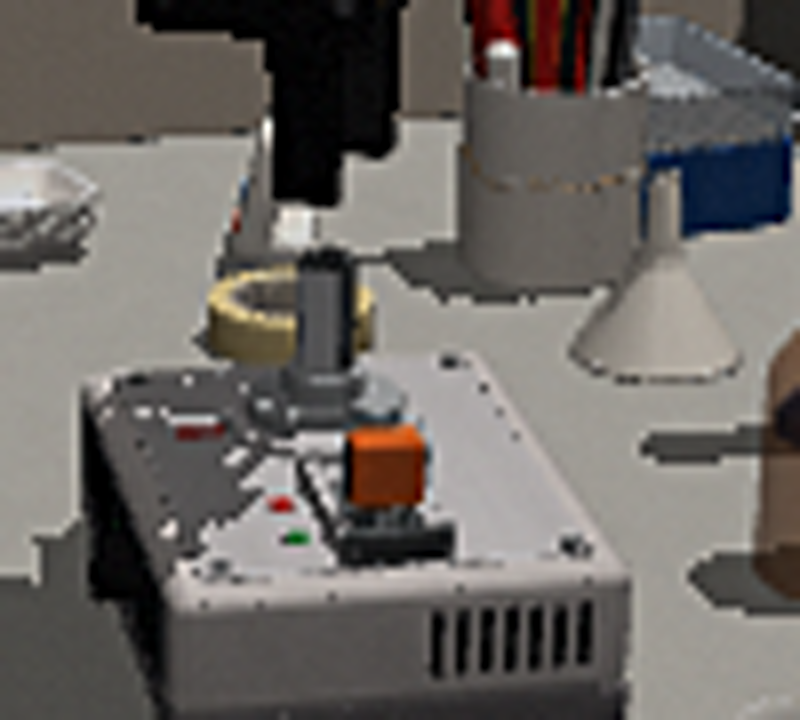

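Request:
play_rows --increments '[0,0.1,-0.3,0,0,0,0.55,0,0,-0.3,0,0,0,0.55,0,0,-0.3,0,0,0,0.5,0,0,-0.2,0,0,0,0.5,0,0,-0.1,0,0,0,0.45,0,0,0,0,0,0,0.45]'

```text
time: 13.8
position: [0.6028, 0.1321, 0.0574]
eef_rot: [-139.6, 89.9, -174.5]
ft_force: [-0.5, 0.4, 0.1]
opening: 0.465
```

Run:
```python
from h import *
st()
im=bot.get_image("side");crop(im,245,135,345,225,8,"pics/s16.png")
```

```text
t 13.8 pos [0.6028 0.1321 0.0574] toolx [-0.001 -0.    -1.   ] jawyaw 55.1 F [-0.5  0.4  0.1] M [ 0.04 -0.13  0.01] op 0.465 q [ 20.  28. -48.  95.  23.  67.  22.]
```

View pics/s16.png

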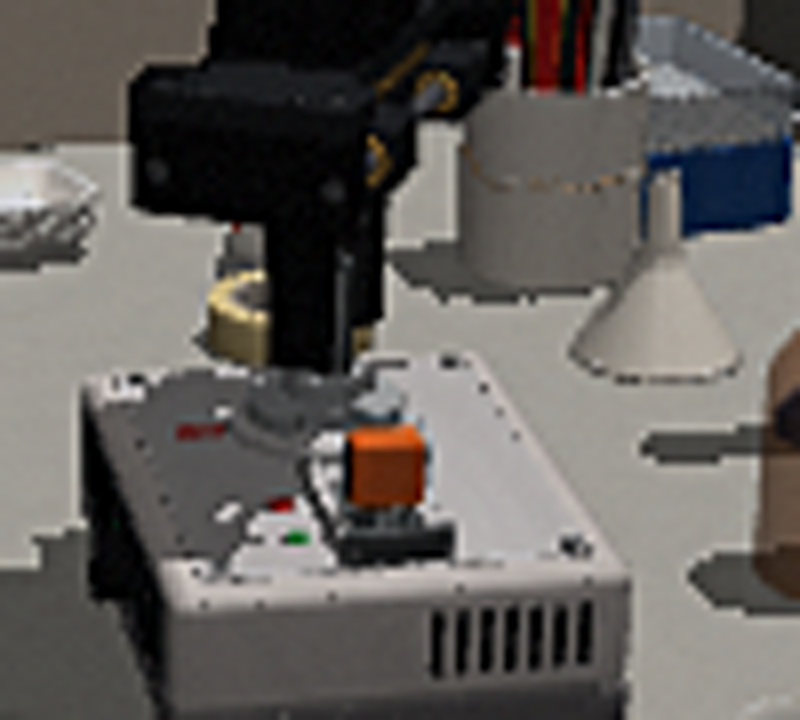

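Near finger stands in front of the flat (px ~(284, 165)), its tip just above the shoulder. Close.

Request:
play_rows --increments '[0,0,0,0,0,0,0.3,0,0,0,0,0,0,0.2,0,0,0,0,0,0,0.1,0,0,0,0,0,0,0.05,0,0,0,0,0,0,0.05,0,0,0,0,0,0,0.05]'

```text
time: 14.45
position: [0.6057, 0.1356, 0.0592]
eef_rot: [77.5, 89.6, 42.7]
ft_force: [11.7, 10.7, -8.4]
opening: 0.177
```

Run:
```python
from h import *
st()
```

```text
t 14.45 pos [0.6057 0.1356 0.0592] toolx [ 0.005  0.005 -1.   ] jawyaw 55.19 F [11.7 10.7 -8.4] M [ 2.03 -2.62  0.  ] op 0.177 q [ 20.  28. -48.  95.  22.  66.  22.]
```

Request:
play_rows --increments '[0.02,0.03,0,0,0,0,0.05,0.03,0.045,0,0,0,0,0.05,0,0,0,0,0,0,0.05]'

```text
time: 14.75
position: [0.6057, 0.1355, 0.0591]
eef_rot: [-71.3, 89.9, -106.2]
ft_force: [-2.8, -2.9, 6.5]
opening: 0.182
```

Run:
```python
from h import *
st()
t=cv2.cvtColor(cv2.imread("pics/top0.png"),cv2.COLOR_BGR2GRAY).astype(float);t=cv2.GaussianBlur(t,(0,0),.7)
P=(.59991,.10226,-.08815)
def W(l):
    c,s=np.cos(P[2]),np.sin(P[2]);return np.array([P[0]+c*l[0]-s*l[1],P[1]+s*l[0]+c*l[1],l[2]])
def edge(a,b,nrm):
    pts=[]
    for k in np.linspace(.08,.92,40):
        l=np.array(a)*(1-k)+np.array(b)*k
        offs=np.arange(-.012,.0121,.0005)
        uv=np.array([proj("top",W(l+np.array(nrm)*o)) for o in offs])
        pr=cv2.remap(t.astype(np.float32),uv[:,0].astype(np.float32)[None],uv[:,1].astype(np.float32)[None],cv2.INTER_LINEAR)[0]
        g=-np.gradient(pr); i=np.argmax(g); pts.append(W(l+np.array(nrm)*offs[i])[:2])
    pts=np.array(pts).astype(np.float32)
    vx,vy,x0,y0=cv2.fitLine(pts,cv2.DIST_HUBER,0,.001,.001).ravel()
    r=(pts-[x0,y0])@[-vy,vx]
    return np.degrees(np.arctan2(vy,vx)),(x0,y0),r.std()
z=.064
for nm,a,b,n in(("back",(.075,-.1,z),(.075,.1,z),(1,0,0)),("front",(-.075,-.1,z),(-.075,.1,z),(-1,0,0)),("left",(-.075,.1,z),(.075,.1,z),(0,1,0)),("right",(-.075,-.1,z),(.075,-.1,z),(0,-1,0))):
    print(nm,edge(a,b,n))
```

```text
t 14.75 pos [0.6057 0.1355 0.0591] toolx [-0.    -0.001 -1.   ] jawyaw 55.08 F [-2.8 -2.9  6.5] M [-0.48  0.52 -0.03] op 0.182 q [ 20.  29. -47.  95.  23.  67.  22.]
back (np.float32(84.61471), (np.float32(0.6712626), np.float32(0.10027841)), np.float32(0.0015984558))Traceback (most recent call last):
  File "<stdin>", line 21, in <module>
  File "<stdin>", line 12, in edge
  File "h.py", line 10, in proj
    c=bot.calibration(n);T=c["cam_to_world"]
ValueError: time passes only in moves, steps and waits
```

```bash
sed -i 's/^def ray/_C={n:bot.calibration(n) for n in("side","top")}\ndef ray/; s/c=bot.calibration(n)/c=_C[n]/' h.py
cat > edge.py <<'E'
from h import *
t=cv2.cvtColor(cv2.imread("pics/top0.png"),cv2.COLOR_BGR2GRAY).astype(float);t=cv2.GaussianBlur(t,(0,0),.7)
P=(.59991,.10226,-.08815)
def W(l):
    c,s=np.cos(P[2]),np.sin(P[2]);return np.array([P[0]+c*l[0]-s*l[1],P[1]+s*l[0]+c*l[1],l[2]])
def edge(a,b,nrm):
    pts=[]
    for k in np.linspace(.08,.92,60):
        l=np.array(a)*(1-k)+np.array(b)*k
        offs=np.arange(-.009,.0091,.0005)
        uv=np.array([proj("top",W(l+np.array(nrm)*o)) for o in offs])
        pr=cv2.remap(t.astype(np.float32),uv[:,0].astype(np.float32)[None],uv[:,1].astype(np.float32)[None],cv2.INTER_LINEAR)[0]
        g=np.clip(-np.gradient(pr),0,None)**2; pts.append(W(l+np.array(nrm)*(g*offs).sum()/g.sum())[:2])
    pts=np.array(pts).astype(np.float32)
    vx,vy,x0,y0=cv2.fitLine(pts,cv2.DIST_HUBER,0,.001,.001).ravel()
    r=(pts-[x0,y0])@[-vy,vx]
    return np.degrees(np.arctan2(vy,vx)).round(2),x0,y0,r.std()
z=.064
for nm,a,b,n in(("back",(.075,-.1,z),(.075,.1,z),(1,0,0)),("front",(-.075,-.1,z),(-.075,.1,z),(-1,0,0)),("left",(-.075,.1,z),(.075,.1,z),(0,1,0)),("right",(-.075,-.1,z),(.075,-.1,z),(0,-1,0))):
    print(nm,edge(a,b,n))
E
python3 edge.py
```

```text
back (np.float32(84.56), np.float32(0.670537), np.float32(0.09487463), np.float32(0.0002899145))
front (np.float32(84.59), np.float32(0.52575725), np.float32(0.096807614), np.float32(0.00030849766))
left (np.float32(-5.53), np.float32(0.62513465), np.float32(0.19846055), np.float32(0.00022157871))
right (np.float32(-5.28), np.float32(0.59153706), np.float32(0.0075210524), np.float32(0.0003099806))
```

Request:
play_rows --increments '[0.002,-0.002,0,0,0,-1,0.05,0.002,-0.002,0,0,0,-1,0.05,0.002,-0.002,0,0,0,-1,0.05,0.002,-0.003,0,0,0,-1,0.05,0.002,-0.003,0,0,0,-1,0.05,0.002,-0.003,0,0,0,-1,0.05,0.001,-0.003,0,0,0,-1,0.05,0.001,-0.004,0,0,0,-1,0.05,0.001,-0.004,0,0,0,-1,0.05,0,-0.004,0,0,0,-1,0.05]'

```text
time: 15.75
position: [0.6056, 0.1337, 0.059]
eef_rot: [-49.5, 89.9, -134.6]
ft_force: [-6.6, -3.9, 8.1]
opening: 0.178
```

Request:
play_rows --increments '[0,-0.004,0,0,0,-1,0.05,0,-0.003,0,0,0,-1,0.05,0,0,0,0,0,-0.1,0.05,0,0,0,0,0,0,0.05,0,0,0,0,0,0,0.05]'

```text
time: 16.25
position: [0.6054, 0.1334, 0.059]
eef_rot: [-43.4, 89.8, -138.8]
ft_force: [-6.2, -2.8, 8.7]
opening: 0.178
```

Run:
```python
from h import *
st()
im=bot.get_image("side");crop(im,245,135,345,225,8,"pics/s17.png")
```

```text
t 16.25 pos [0.6054 0.1334 0.059 ] toolx [-0.002 -0.002 -1.   ] jawyaw -5.42 F [-6.2 -2.8  8.7] M [-0.74  1.54 -0.01] op 0.178 q [ 12.  25. -36.  95.  16.  65. -34.]
```

View pics/s17.png

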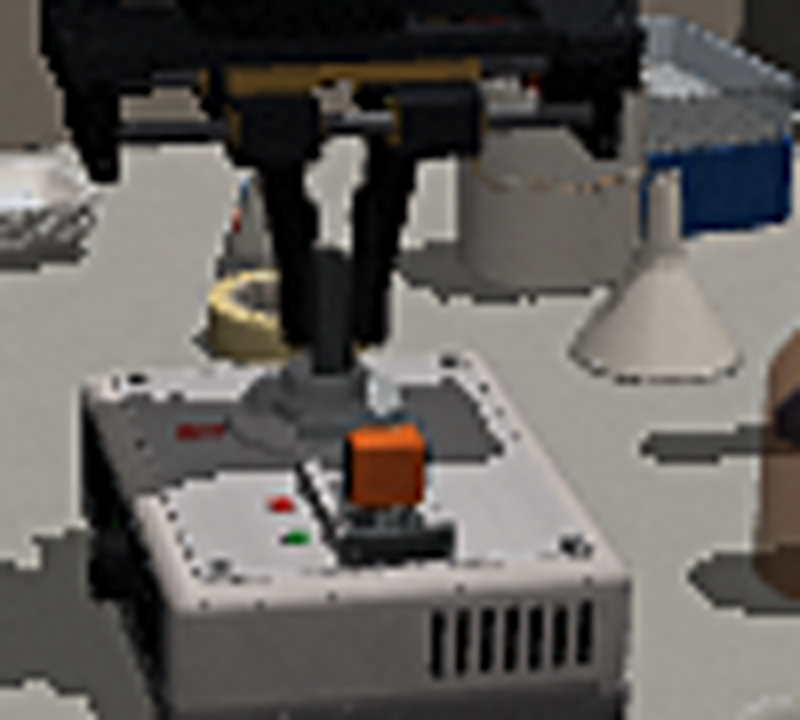

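Request:
play_rows --increments '[-0.02,0,0,0,0,0,0.05,0,0,0,0,0,0,0.2,0,0,0,0,0,0,0.3,0,0,0,0,0,0,0.45,0,0,0,0,0,0,0.5,0,0,0.3,0,0,0,0.5,0,0,0.5,0,0,0,0.6,0,0,0.5,0,0,0,0.7]'

```text
time: 17.1
position: [0.6055, 0.1344, 0.1251]
eef_rot: [-140.3, 90.0, 124.3]
ft_force: [1.0, 0.5, -0.1]
opening: 0.6
```

Run:
```python
from h import *
st()
im=bot.get_image("side");cv2.imwrite("pics/side18.png",im);crop(im,245,135,345,225,8,"pics/s18.png")
```

```text
t 17.1 pos [0.6055 0.1344 0.1251] toolx [-0.  0. -1.] jawyaw -5.39 F [ 1.   0.5 -0.1] M [ 0.05 -0.1   0.02] op 0.6 q [ 13.  22. -37.  91.  14.  72. -32.]
```

View pics/s18.png

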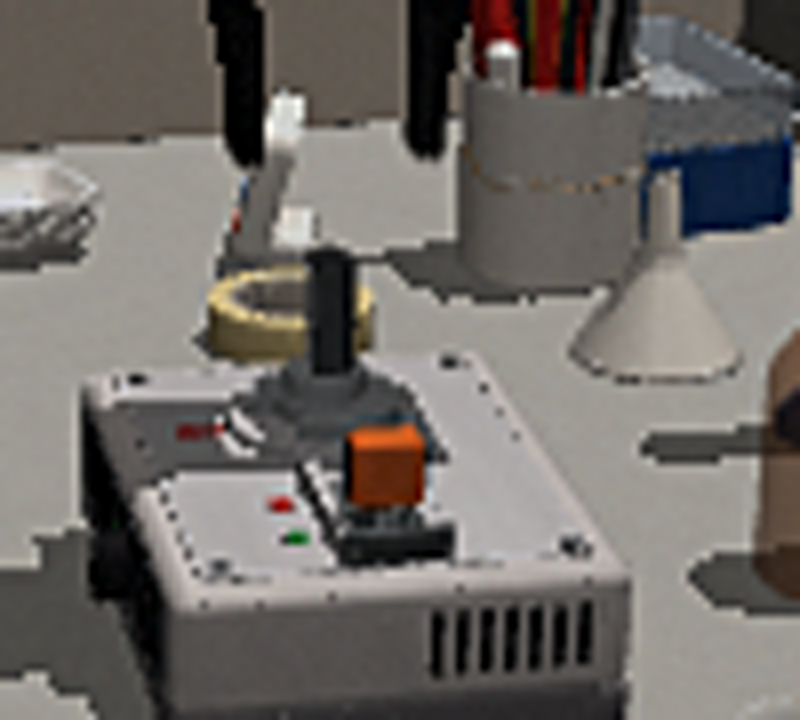

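```bash
cat > col.py <<'E'
from h import *
from scipy.optimize import minimize
def fitcirc(n,img,x0,y0,z=.026,r=.022):
    g=cv2.GaussianBlur(cv2.cvtColor(img,cv2.COLOR_BGR2GRAY).astype(np.float32),(0,0),.8)
    th=np.linspace(0,2*np.pi,72,endpoint=False)
    def samp(x,y,rr):
        uv=np.array([proj(n,(x+rr*np.cos(t),y+rr*np.sin(t),z)) for t in th],np.float32)
        return cv2.remap(g,uv[:,0][None],uv[:,1][None],cv2.INTER_LINEAR)[0]
    def cost(p):
        d=samp(*p,r-.0025)-samp(*p,r+.002)
        # ring brighter than bore too
        e=samp(*p,.0145)-samp(*p,.0090)
        return -(np.clip(d,-20,40).mean()+np.clip(e,-20,40).mean())
    best=min((cost((x0+a,y0+b)),x0+a,y0+b) for a in np.arange(-.006,.0061,.001) for b in np.arange(-.006,.0061,.001))
    m=minimize(cost,best[1:],method="Nelder-Mead",options=dict(xatol=1e-4,fatol=.01,initial_simplex=[best[1:],(best[1]+.001,best[2]),(best[1],best[2]+.001)]))
    return m.x.round(4),m.fun
if __name__=="__main__":
    import sys
    print("top",fitcirc("top",cv2.imread("pics/top0.png"),.437,-.135))
    print("side",fitcirc("side",cv2.imread("pics/side0.png"),.437,-.135))
    im=bot.get_image("top");cv2.imwrite("pics/top19.png",im)
E
python3 col.py
```

```text
top (array([ 0.4369, -0.1362]), np.float64(-37.16205596923828))
side (array([ 0.4373, -0.1362]), np.float64(-58.49876403808594))
```

View pics/top19.png

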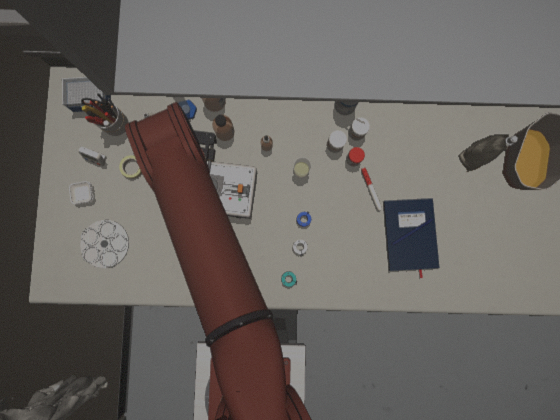

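Request:
play_rows --increments '[-0.223,-0.359,0,0,0,-0.96,0.75,-0.223,-0.359,0,0,0,-0.96,0.75,-0.223,-0.359,0,0,0,-0.96,0.75,-0.223,-0.359,0,0,0,-0.96,0.75,-0.223,-0.359,0,0,0,-0.96,0.75,-0.223,-0.359,0,0,0,-0.96,0.75,-0.223,-0.359,0,0,0,-0.96,0.75,-0.223,-0.359,0,0,0,-0.96,0.75,-0.223,-0.359,0,0,0,-0.96,0.75,-0.223,-0.359,0,0,0,-0.96,0.75]'

```text
time: 18.2
position: [0.4936, -0.0459, 0.1238]
eef_rot: [148.8, 90.0, 5.3]
ft_force: [0.2, -0.2, -0.3]
opening: 0.751
```

Request:
play_rows --increments '[-0.223,-0.359,0,0,0,-0.96,0.75,-0.223,-0.359,-0.1,0,0,-0.96,0.75,-0.223,-0.359,-0.3,0,0,-0.96,0.75,-0.223,-0.359,-0.3,0,0,-0.96,0.75,-0.223,-0.359,-0.3,0,0,-0.96,0.75,0,0,0,0,0,0,0.75,0,0,0,0,0,0,0.75]'

```text
time: 18.9
position: [0.4384, -0.1349, 0.0737]
eef_rot: [-112.9, 90.0, 79.7]
ft_force: [0.9, -0.2, 0.7]
opening: 0.751
```

Run:
```python
from h import *
st()
im=bot.get_image("side");cv2.imwrite("pics/side20.png",im);crop(im,200,180,320,280,6,"pics/s20.png")
im=bot.get_image("top");cv2.imwrite("pics/top20.png",im);crop(im,175,150,265,225,8,"pics/t20.png")
```

```text
t 18.9 pos [ 0.4384 -0.1349  0.0737] toolx [ 0.  0. -1.] jawyaw -77.37 F [ 0.9 -0.2  0.7] M [-0.   -0.02  0.  ] op 0.751 q [ 32.   3. -21. 116.   1.  60. -67.]
```

View pics/s20.png

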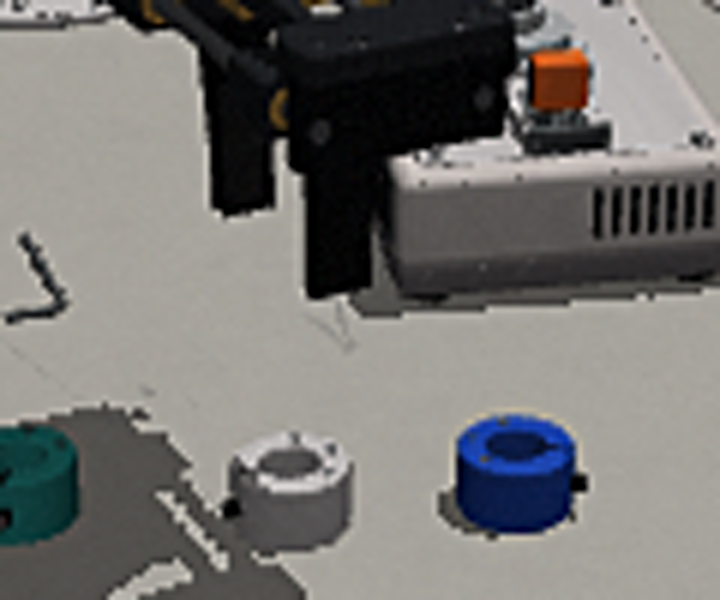

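View pics/t20.png

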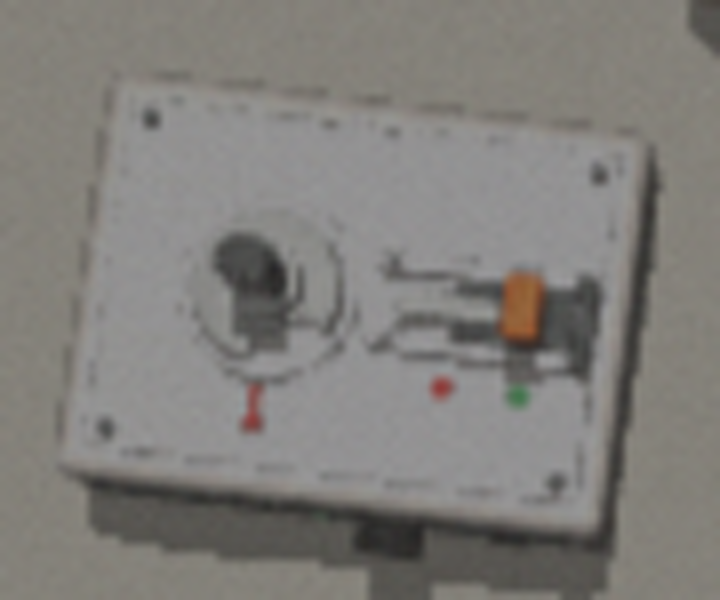

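Run:
```python
from h import *
f=lambda p:((proj("side",p)-[200,180]+.5)*6-.5).round(1)
s,M=st();p=s['position']
for d in(.035,.037,.039):
  q=p+[0,0,d]
  print(d,f(q),[f(q+M[:,1]*sg*.0327+M[:,2]*w) for sg in(-1,1) for w in(-.0095,.0095)])
# inner/outer
print([f(p+[0,0,.037]+M[:,1]*sg*.048+M[:,2]*w) for sg in(-1,1) for w in(-.0095,.0095)])
g=cv2.cvtColor(cv2.imread("pics/side20.png"),cv2.COLOR_BGR2GRAY)
print(g[224:234,246:266]);
```

```text
t 19.0 pos [ 0.4393 -0.1343  0.0743] toolx [ 0.001 -0.    -1.   ] jawyaw -77.28 F [ 1.1 -0.4 -0. ] M [ 0.04 -0.02 -0.06] op 0.75 q [ 32.   3. -21. 116.   1.  60. -67.]
0.035 [291.9 253.1] [array([276.6, 212.5]), array([228.7, 223.1]), array([358.1, 284.6]), array([308.2, 296.4])]
0.037 [291.8 248. ] [array([276.5, 207.5]), array([228.5, 218. ]), array([358. , 279.4]), array([308.2, 291.2])]
0.039 [291.7 242.9] [array([276.4, 202.5]), array([228.4, 213. ]), array([358. , 274.2]), array([308.1, 285.9])]
[array([258.6, 191.7]), array([211.1, 202. ]), array([378.4, 297.3]), array([328.1, 309.4])]
[[161 161 163 174 132   0   2   7   3   4   5   2   7   4   2   0  93  88
   46  21]
 [165 163 166 175 135   0   0   3   2   5   3   3   8   4   2   0  90  83
   88  18]
 [164 162 163 173 133   1   0   7   5   6   6   3   0   1   3   0  91  86
   86  46]
 [163 162 163 171 130   0   0   5   2   7   0   0   0   0   0   6  87  85
   83  83]
 [161 163 164 174 185   0   0   0   0   0   0  22  26  28  86  83  84  81
   82  84]
 [163 164 163 165 179  60   0  12  63 120 170 188  79  80  86  84  79  81
   82  84]
 [165 164 163 165 171 166 172 173 171 173 148 183  70  74  81  81  83  82
   79  82]
 [165 163 163 165 165 168 170 169 169 170 133 172 173  71  70  78  78  78
   80  78]
 [163 163 162 161 158 155 165 165 164 166 141 160 175 169  67  65  64  65
   67  67]
 [163 165 162 165 165 154 147 154 165 166 140 147 167 169 163 168 168 167
  168 167]]
```

Request:
play_rows --increments '[-0.02,0,-0.4,0,0,0,0.75,0,0,-0.5,0,0,0,0.75,0,0,-0.5,0,0,0,0.75,0,0,-0.2,0,0,0,0.75,0,0,-0.1,0,0,0,0.75,0,0,-0.1,0,0,0,0.75,0,0,-0.1,0,0,0,0.75,0,0,-0.1,0,0,0,0.75,0,0,0,0,0,0,0.75]'

```text
time: 19.9
position: [0.4372, -0.135, -0.0268]
eef_rot: [-37.5, 90.0, 155.1]
ft_force: [0.1, -0.1, -0.7]
opening: 0.752
```

Run:
```python
from h import *
st()
im=bot.get_image("side");cv2.imwrite("pics/side21.png",im);crop(im,200,180,320,280,6,"pics/s21.png")
```

```text
t 19.9 pos [ 0.4372 -0.135  -0.0268] toolx [-0.  0. -1.] jawyaw -77.41 F [ 0.1 -0.1 -0.7] M [-0.01  0.02  0.04] op 0.752 q [ 31.  12. -21. 122.   6.  48. -71.]
```

View pics/s21.png

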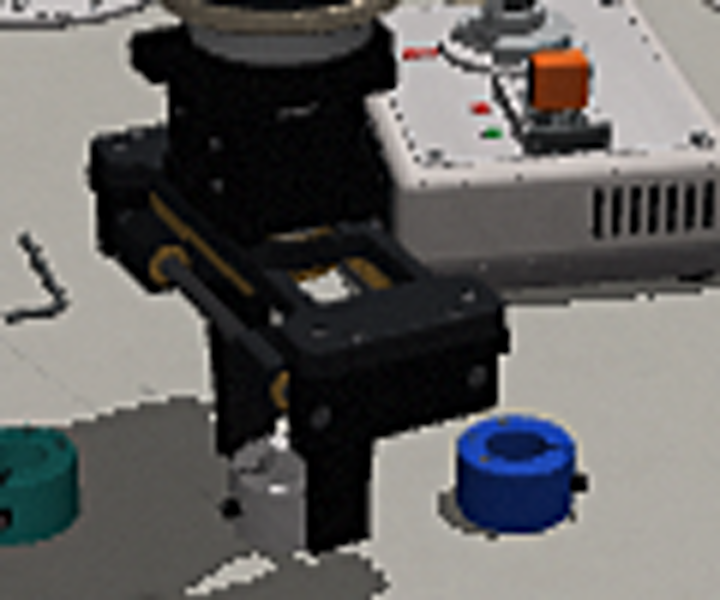

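Request:
play_rows --increments '[0.02,0,-0.04,0,0,0,0.75,0,0,-0.04,0,0,0,0.7,0,0,0,0,0,0,0.65]'

```text
time: 20.25
position: [0.4382, -0.135, -0.0307]
eef_rot: [-34.8, 90.0, 157.8]
ft_force: [-1.1, 0.6, 0.6]
opening: 0.684
```

Request:
play_rows --increments '[0,0,0,0,0,0,0.55,0,0,0,0,0,0,0.45,0,0,0,0,0,0,0.35,0,0,0,0,0,0,0.3,0,0,0,0,0,0,0.3,0,0,0,0,0,0,0.3]'

```text
time: 20.85
position: [0.4384, -0.1351, -0.0305]
eef_rot: [156.5, 90.0, -10.9]
ft_force: [0.9, 0.5, 0.9]
opening: 0.496
```

Run:
```python
from h import *
st()
im=bot.get_image("side");cv2.imwrite("pics/side22.png",im);crop(im,200,180,320,280,6,"pics/s22.png")
```

```text
t 20.85 pos [ 0.4384 -0.1351 -0.0305] toolx [ 0. -0. -1.] jawyaw -77.4 F [0.9 0.5 0.9] M [-0.04  0.02  0.04] op 0.496 q [ 31.  12. -21. 122.   6.  47. -71.]
```

View pics/s22.png

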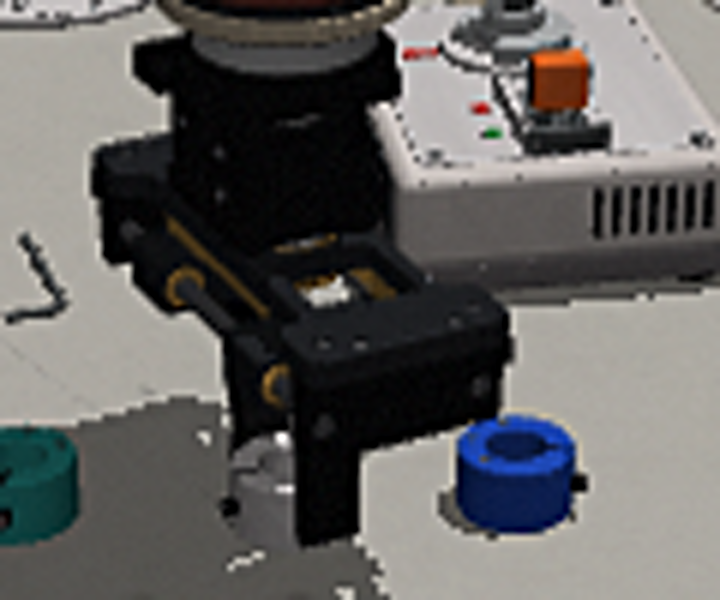

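Request:
play_rows --increments '[0,0,0.2,0,0,0,0.3,0,0,0.6,0,0,0,0.3,0,0,0.7,0,0,0,0.3,0,0,0.7,0,0,0,0.3,0,0,0.71,0,0,0,0.3,0,0,0,0,0,0,0.3]'

```text
time: 21.5
position: [0.4412, -0.1356, 0.1202]
eef_rot: [148.3, 89.5, -19.1]
ft_force: [0.4, -0.5, -1.5]
opening: 0.501
```

Run:
```python
from h import *
st()
im=bot.get_image("side");cv2.imwrite("pics/side23.png",im);crop(im,200,120,320,220,6,"pics/s23.png")
```

```text
t 21.5 pos [ 0.4412 -0.1356  0.1202] toolx [ 0.007 -0.003 -1.   ] jawyaw -77.39 F [ 0.4 -0.5 -1.5] M [-0.04 -0.02 -0.06] op 0.501 q [ 33.   1. -21. 113.   0.  66. -66.]
```

View pics/s23.png

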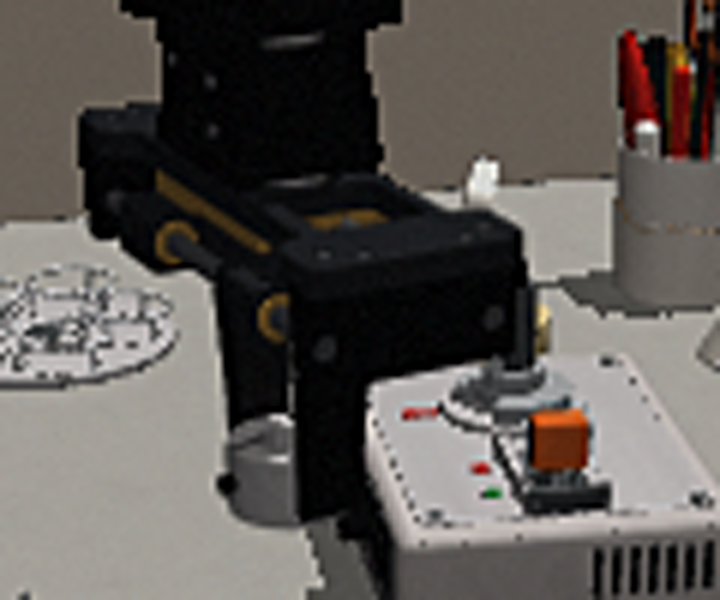

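Request:
play_rows --increments '[0.2,0.3,0,0,0,-0.3,0.3,0.3,0.5,0,0,0,-0.4,0.3,0.3,0.5,0,0,0,-0.4,0.3,0.3,0.5,0,0,0,-0.4,0.3,0.3,0.5,0,0,0,-0.4,0.3,0.3,0.5,0,0,0,-0.4,0.3,0.3,0.5,0,0,0,-0.4,0.3,0.3,0.5,0,0,0,-0.4,0.3,0.3,0.5,0,0,0,-0.3,0.3,0.3,0.4,0,0,0,-0.2,0.3]'

```text
time: 22.55
position: [0.5827, 0.1017, 0.1136]
eef_rot: [-2.6, 89.9, 172.0]
ft_force: [0.0, -0.8, -1.7]
opening: 0.5
```

Request:
play_rows --increments '[0.25,0.4,0,0,0,0,0.3,0.15,0.29,0,0,0,0,0.3,0,0,0,0,0,0,0.3,0,0,0,0,0,0,0.3,0,0,0,0,0,0,0.3]'

```text
time: 23.05
position: [0.6029, 0.133, 0.1146]
eef_rot: [58.2, 89.9, -127.3]
ft_force: [0.3, -0.4, -0.3]
opening: 0.497
```

Run:
```python
from h import *
st()
im=bot.get_image("side");cv2.imwrite("pics/side24.png",im);crop(im,245,115,345,215,7,"pics/s24.png")
```

```text
t 23.05 pos [0.6029 0.133  0.1146] toolx [-0.001 -0.001 -1.   ] jawyaw -95.47 F [ 0.3 -0.4 -0.3] M [ 0.05  0.02 -0.02] op 0.497 q [   8.   21.  -31.   92.   11.   70. -120.]
```

View pics/s24.png

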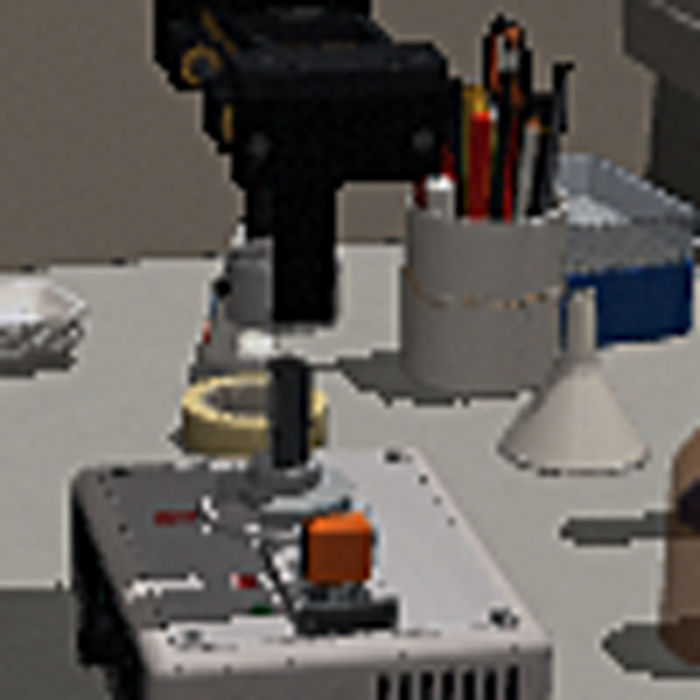

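Run:
```python
from h import *
g=cv2.cvtColor(cv2.imread("pics/side24.png"),cv2.COLOR_BGR2GRAY)
print("collar",g[148:164,272:297]);print("shaft",g[166:182,278:296])
s,M=st();p=s['position']
cam=_C["side"]["cam_to_world"][:3,3]
def sil(x,y,r,z):
    d=np.array([x,y])-cam[:2];d/=np.linalg.norm(d);n=np.array([d[1],-d[0]]) # right of view
    return proj("side",(x-n[0]*r,y-n[1]*r,z))[0].round(2),proj("side",(x+n[0]*r,y+n[1]*r,z))[0].round(2)
for z in(.145,.158,.171): print("collar pred",z,sil(p[0],p[1],.022,z))
for a in((.6025,.1321),(.6035,.1346)):
  for z in(.09,.126): print("shaft",a,z,sil(*a,.010,z),proj("side",(*a,z)))
```

```text
collar [[ 90  90  89  90  89  86 106 180   2   0   0  21   0   2   2   3   7   2
    6   0   0 101  91  86  88]
 [ 89  90  90  91  89  84 170 173  53  87  94 103   6   1   6   6   4   6
    4   0   0  93  83  78  80]
 [ 88  90  89  90  89  88  99  98  85  83  72  88   3   2   3   3   4   4
    4   0  25 181 163 159 157]
 [ 79  80  49  48 108  70  30  54  58  59  59  82   1   0   2   4   3   5
    1   0  25 173 165 159 159]
 [157 158 157 161 172  70  65  91  89  85 110  95   0   0   5   8   7   3
    8   0  12 122 163 158 156]
 [160 158 161 164 178  37  56  67  74  84  94 107   0   5   5   4   4   3
    5   0   7  92 165 156 158]
 [155 155 159 171 105  57  56  63  69  74  74  92   1   1   4   6   3   4
    2   0   0 117 165 158 158]
 [155 156 165  81   8  16  58  63  70  73  76  86   1   1   4   1   9   4
    1   0   2 117 165 158 156]
 [156 158 170  80   0   0  61  65  70  73  79  88   1   0   4   3   3   3
    2   0  26 115 166 156 156]
 [155 159 170 102  36  59  61  66  67  72  79  88   2   2   5   5   3   8
    3   0  28 114 164 157 154]
 [156 158 168  74  98  62  60  64  70  71  
[... 1375 characters left out ...]
28  28  25  12  76  81 104 163 153 154 155]
 [ 83  83  84  96  88  69  14  25  30  27  12  75  67  97 162 156 155 154]
 [ 81  83  84  87  88  71  20  27  25  28   9  66  45  99 161 154 154 153]
 [ 71  76  78  74  82  62  20  28  26  29   3 100 171 164 163 170 167 163]
 [129 134 104  72  78  75  20  24  22  29   0 124 177 181 174 171 169 172]
 [131 185  99  68  76  74  17  18  14  55  70 173 114 166 170 173 171 171]]
t 23.1 pos [0.603  0.133  0.1148] toolx [-0.    -0.001 -1.   ] jawyaw -95.49 F [-0.6 -0.2 -1.2] M [-0.01  0.09  0.01] op 0.499 q [   8.   21.  -31.   92.   11.   70. -120.]Traceback (most recent call last):
  File "<stdin>", line 5, in <module>
NameError: name '_C' is not defined
```

Run:
```python
from h import *
from h import _C
p=np.array([.603,.133])
cam=_C["side"]["cam_to_world"][:3,3]
def sil(x,y,r,z):
    d=np.array([x,y])-cam[:2];d/=np.linalg.norm(d);n=np.array([d[1],-d[0]])
    return proj("side",(x-n[0]*r,y-n[1]*r,z))[0].round(2),proj("side",(x+n[0]*r,y+n[1]*r,z))[0].round(2)
for z in(.145,.158,.171): print("collar pred",z,sil(p[0],p[1],.022,z),proj("side",(*p,z)))
for a in((.6025,.1321),(.6035,.1346)):
  for z in(.09,.126): print("shaft",a,z,sil(*a,.010,z),proj("side",(*a,z)))
```

```text
collar pred 0.145 (np.float64(277.32), np.float64(293.75)) [285.53383085 160.1542784 ]
collar pred 0.158 (np.float64(277.36), np.float64(293.88)) [285.61741895 155.49948417]
collar pred 0.171 (np.float64(277.41), np.float64(294.0)) [285.70175976 150.80277406]
shaft (0.6025, 0.1321) 0.09 (np.float64(281.44), np.float64(288.78)) [285.10951375 179.52754522]
shaft (0.6025, 0.1321) 0.126 (np.float64(281.62), np.float64(289.05)) [285.33341838 167.00661862]
shaft (0.6035, 0.1346) 0.09 (np.float64(281.53), np.float64(288.85)) [285.19186992 179.17683307]
shaft (0.6035, 0.1346) 0.126 (np.float64(281.71), np.float64(289.12)) [285.41634439 166.67621086]
```

Run:
```python
from h import *
a=np.radians(-95.48);j=np.array([np.cos(a),np.sin(a)]);w=np.array([-j[1],j[0]])
for th in(.008,.012,.015):
  for p in((.603,.133),(.602,.133)):
    P=np.array(p);z=.165
    c=[proj("side",(*(P+j*d+w*e),z))[0] for d in(.0217,.0217+th) for e in(-.0095,.0095)]
    print(th,p,np.round(c,2),"span",round(min(c),2),round(max(c),2))
```

```text
0.008 (0.603, 0.133) [283.77 290.88 284.38 291.53] span 283.77 291.53
0.008 (0.602, 0.133) [283.4  290.52 284.01 291.16] span 283.4 291.16
0.012 (0.603, 0.133) [283.77 290.88 284.68 291.86] span 283.77 291.86
0.012 (0.602, 0.133) [283.4  290.52 284.31 291.49] span 283.4 291.49
0.015 (0.603, 0.133) [283.77 290.88 284.92 292.1 ] span 283.77 292.1
0.015 (0.602, 0.133) [283.4  290.52 284.55 291.73] span 283.4 291.73
```

Request:
play_rows --increments '[0.05,0.03,0,0,0,0,0.3,0,0,-0.2,0,0,0,0.3,0,0,-0.1,0,0,0,0.3,0,0,0,0,0,0,0.3,0,0,0,0,0,0,0.3]'

```text
time: 23.6
position: [0.6056, 0.1359, 0.0996]
eef_rot: [5.8, 90.0, -179.6]
ft_force: [-0.2, -0.0, -0.9]
opening: 0.503
```

Run:
```python
from h import *
st()
im=bot.get_image("side");cv2.imwrite("pics/side25.png",im);crop(im,255,135,325,195,10,"pics/s25.png")
g=cv2.cvtColor(im,cv2.COLOR_BGR2GRAY)
print(g[152:174,274:297])
```

```text
t 23.6 pos [0.6056 0.1359 0.0996] toolx [-0.001 -0.    -1.   ] jawyaw -95.4 F [-0.2 -0.  -0.9] M [ 0.02  0.01 -0.02] op 0.503 q [   8.   22.  -31.   93.   12.   68. -121.]
[[159 159 164  99 181 206  44   0   3   8   4   5   3   3   3   3   2   3
    0  12 173 160 155]
 [160 161 167  79 137 161  22   0   0  21  21   0   0   8   4   4   1   4
    0  59 170 159 158]
 [154 160 139  92 104  99  57  87  93  97  73   5   4   1   5   8   2   0
    0  64 168 159 157]
 [157 164 104  98  95  88  87  92  86  77  64   0   3   5   8   5   2   0
    0 125 166 157 157]
 [160 166 111 102  54  36  57  60  47  72  60   2   0   7   3   2   2   2
    0 145 169 158 156]
 [161 158  74 105  43  81  90  86  86  89  42   0   3   2   8   6   6   4
    0  51 141 159 157]
 [166  81  98 110  46  61  66  85  91 102  44   0   1   4   5   7   2   0
    0  47 167 162 156]
 [169  57  73  79  50  61  66  71  76  82  37   0   2   5   4   5   3   0
    0  43 171 161 156]
 [135  75   6   6  35  65  68  72  74  82  38   0   4   2   5   3   8   0
    0  41 171 158 155]
 [149  89   0   0  33  63  66  72  77  83  38   0   0  
[... 506 characters left out ...]
121  74  83  82  79]
 [ 64  61  73  70  84  84  84  73  78  44  77  69  71  71  48  51  65  65
   70  61  66  67  71]
 [ 62  58  58  86  89 119 121 123 127 104  26  30  30  30  13  75 167 160
  158 163  63  68  71]
 [119 197 190 207 181 167 154 153 168  92  30  24  25  24   6  78 169 162
  162 164 163  64  67]
 [187 160  95  86 104 103  85  87  95  58  34  23  28  24   8  82 174 156
  154 157 161 161  60]
 [116  88  83  64  89  75  76  77  78  56  36  27  27  26   7  87 201 176
  155 156 158 161 156]
 [122  68  76  64  72  74  73  76  79  57  37  27  29  24   4  88 205 182
  157 155 157 158 159]
 [188 150  88  52  58  60  64  66  72  54  35  27  26  25   6  93 209 109
  156 155 156 155 157]]
```

View pics/s25.png

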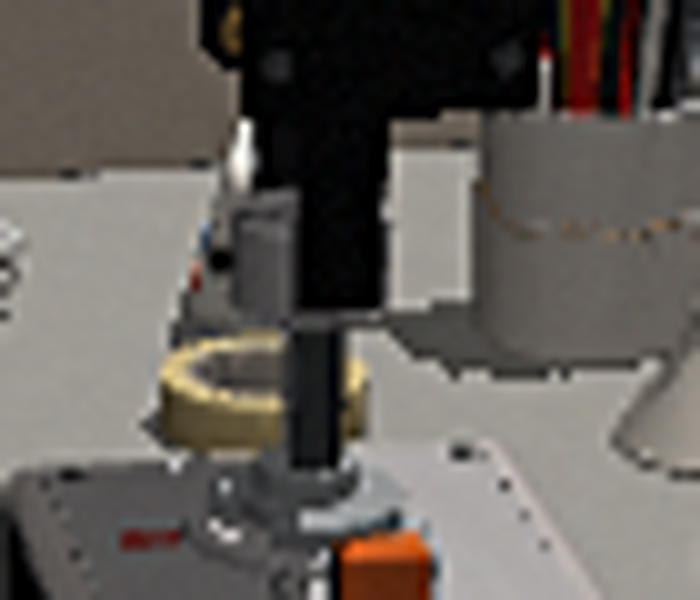

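Request:
play_rows --increments '[0,0,-0.04,0,0,0,0.3,0,0,-0.04,0,0,0,0.3,0,0,-0.02,0,0,0,0.3]'

```text
time: 23.95
position: [0.6057, 0.1359, 0.0947]
eef_rot: [17.4, 90.0, -168.0]
ft_force: [0.3, -0.5, -1.6]
opening: 0.501
```

Request:
play_rows --increments '[0,-0.025,-0.02,0,0,0,0.3,0,0,-0.04,0,0,0,0.3,0,0,-0.04,0,0,0,0.3]'

```text
time: 24.25
position: [0.6059, 0.1346, 0.0898]
eef_rot: [-162.5, 90.0, 12.1]
ft_force: [0.5, 0.2, -2.2]
opening: 0.496
```

Request:
play_rows --increments '[0,0,-0.04,0,0,0,0.3,0,0,-0.04,0,0,0,0.3,0,0,-0.04,0,0,0,0.3]'

```text
time: 24.55
position: [0.6058, 0.1348, 0.0837]
eef_rot: [-52.2, 90.0, 122.4]
ft_force: [0.8, -0.5, -1.1]
opening: 0.502
```

Request:
play_rows --increments '[0,0,-0.04,0,0,0,0.3,0,0,-0.04,0,0,0,0.3,0,0,-0.04,0,0,0,0.3]'

```text
time: 24.85
position: [0.6058, 0.1347, 0.0778]
eef_rot: [-102.7, 90.0, 71.9]
ft_force: [-0.3, -0.2, -1.8]
opening: 0.5
```

Request:
play_rows --increments '[0,0,-0.04,0,0,0,0.3,0,0,-0.04,0,0,0,0.3,0,0,-0.04,0,0,0,0.3,0,0,-0.04,0,0,0,0.3]'

```text
time: 25.25
position: [0.6058, 0.1347, 0.0698]
eef_rot: [-133.0, 90.0, 41.5]
ft_force: [0.0, -0.4, -1.7]
opening: 0.5
```

Run:
```python
from h import *
st()
im=bot.get_image("side");cv2.imwrite("pics/side26.png",im);crop(im,255,135,325,195,10,"pics/s26.png")
```

```text
t 25.25 pos [0.6058 0.1347 0.0698] toolx [ 0.  0. -1.] jawyaw -95.4 F [ 0.  -0.4 -1.7] M [0.08 0.01 0.04] op 0.5 q [   7.   23.  -30.   95.   13.   65. -122.]
```

View pics/s26.png

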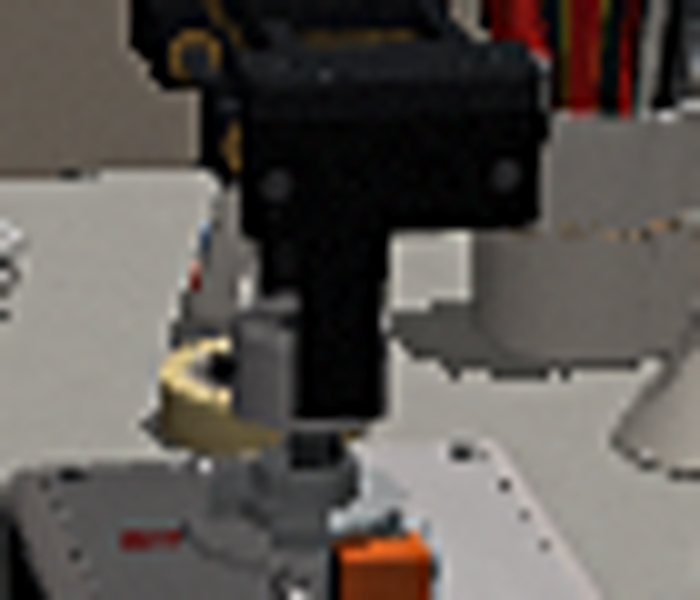

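Request:
play_rows --increments '[0,0,-0.04,0,0,0,0.3,0,0,-0.04,0,0,0,0.3,0,0,-0.04,0,0,0,0.3,0,0,-0.04,0,0,0,0.3,0,0,-0.04,0,0,0,0.3]'

```text
time: 25.8
position: [0.6058, 0.1347, 0.0597]
eef_rot: [-30.7, 90.0, 143.9]
ft_force: [-0.2, 0.2, -1.8]
opening: 0.502
```

Request:
play_rows --increments '[0,0,-0.02,0,0,0,0.3,0,0,-0.02,0,0,0,0.3,0,0,-0.02,0,0,0,0.3]'

```text
time: 26.1
position: [0.6059, 0.1347, 0.0569]
eef_rot: [-152.0, 90.0, 22.6]
ft_force: [-0.5, 0.1, -1.2]
opening: 0.505
```

Request:
play_rows --increments '[0,0,-0.02,0,0,0,0.3,0,0,-0.02,0,0,0,0.3]'

```text
time: 26.3
position: [0.606, 0.1347, 0.0554]
eef_rot: [-179.0, 90.0, -4.4]
ft_force: [-4.1, -1.8, 9.2]
opening: 0.501
```

Request:
play_rows --increments '[0,0,-0.02,0,0,0,0.3,0,0,0,0,0,0,0.3]'

```text
time: 26.5
position: [0.606, 0.1347, 0.0554]
eef_rot: [159.3, 90.0, -26.1]
ft_force: [-4.3, -2.0, 10.5]
opening: 0.503
```

Run:
```python
from h import *
st()
im=bot.get_image("side");cv2.imwrite("pics/side27.png",im);crop(im,255,135,325,195,10,"pics/s27.png")
for n,f in(("top","pics/top0.png"),("side","pics/side0.png"),("top","pics/top19.png")):
    g=cv2.cvtColor(cv2.imread(f),cv2.COLOR_BGR2GRAY)
    u,v=proj(n,(.437-.0243*.976,-.1362-.0243*.216,.013)).round().astype(int)
    print(n,u,v);print(g[v-5:v+6,u-5:u+6])
```

```text
t 26.5 pos [0.606  0.1347 0.0554] toolx [ 0.001 -0.    -1.   ] jawyaw -95.4 F [-4.3 -2.  10.5] M [-0.32  1.2   0.02] op 0.503 q [   7.   24.  -30.   95.   13.   64. -122.]
top 301 254
[[138 129 123 101 100  95 100 122 136 140 136]
 [140 136 132 105  91  88 124 137 136 137 123]
 [137 140 137 130 124  98 135 140 133 118 124]
 [127 134 138 139 134 101 134 138 116  95 117]
 [ 88  98 123 135 135  96 101  98  89  89 118]
 [ 78  82  90  99  87  65  61  81 110 115 120]
 [ 88  81  78  81  62  57  61  84 118 123 122]
 [115 113  92 109  86  79 106 111 121 123 121]
 [120 122 115 119 114 112 125 121 123 123 122]
 [122 121 124 121 121 123 120 121 123 120 121]
 [121 122 121 120 119 121 123 119 121 123 121]]
side 238 264
[[146 148 148 151 158  54  70 180 180 169 170]
 [149 150 150 149 161  60  41 103 164 185 181]
 [145 147 150 150 162  61  45  54  72 113 119]
 [146 137 150 155 170 101  57  57  60  66  66]
 [147 146 144 157  85  21  22  62  65  65  68]
 [149 149 151 107  21   0   0  65  69  67  69]
 [148 150 158 167  12   0   0  44  67  69  68]
 [148 150 160  82  42  36  55  61  65  69  67]
 [148 152 162  65  69  72  56  62  67  66  70]
 [149 150 161  65  70  74  64  60  65  67  68]
 [148 150 161  64  68  72  62  61  63  68  68]]
top 301 254
[[155 144 139 117 113 104 114 137 156 159 151]
 [158 152 149 118 100  99 138 154 157 153 140]
 [158 157 156 148 145 111 152 158 153 133 136]
 [141 155 155 157 156 112 149 153 133 105 132]
 [ 97 111 138 153 156 109 112 114 102  97 132]
 [ 83  89 104 109  98  67  71  92 125 129 137]
 [ 99  93  92  91  70  69  70  97 132 139 139]
 [129 128 103 121  94  93 118 128 137 138 138]
 [136 139 132 136 131 128 139 139 137 139 136]
 [138 139 139 136 135 137 136 135 139 139 137]
 [136 136 136 138 137 139 135 137 137 140 139]]
```

View pics/s27.png

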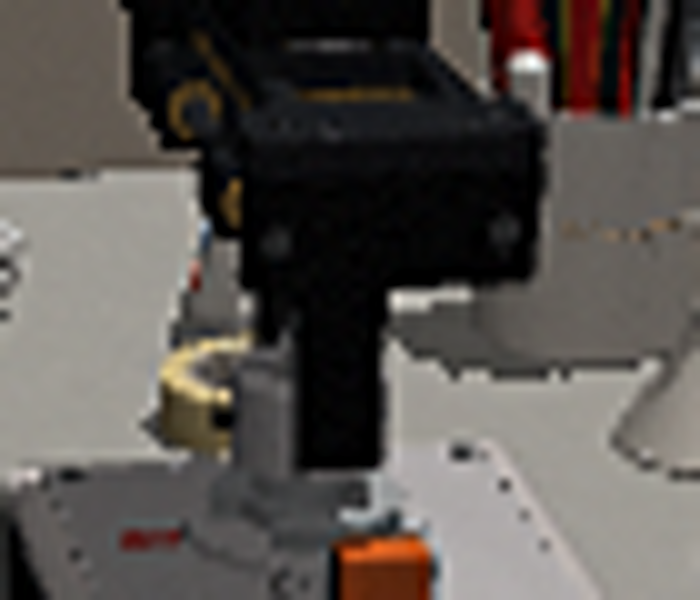

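Run:
```python
from h import *
c=np.array([.4371,-.1362])
def ang(p):
    d=p[:2]-c;return np.degrees(np.arctan2(-d[1],-d[0])).round(1),np.hypot(*d).round(4)
for u,v,z in((301,254.9,.013),(300.95,252,.026),(301,253,.026)): print("top",ang(at("top",u,v,z)))
for u,v in((237.6,264.2),(237.7,264.3)): print("side",ang(at("side",u,v,.013)))
```

```text
top (np.float64(9.2), np.float64(0.0258))
top (np.float64(10.0), np.float64(0.0173))
top (np.float64(9.1), np.float64(0.0202))
side (np.float64(10.1), np.float64(0.0249))
side (np.float64(11.2), np.float64(0.0249))
```

Request:
play_rows --increments '[0,0,0.05,0,0,0,0.3,0,0,0,0,0,0.24,0.3,0,0,0,0,0,0.24,0.3,0,0,0,0,0,0,0.3,0,0,0,0,0,0,0.3]'

```text
time: 27.05
position: [0.6057, 0.1346, 0.0561]
eef_rot: [-14.0, 90.0, 162.9]
ft_force: [0.5, 1.0, -2.6]
opening: 0.501
```

Run:
```python
from h import *
st()
```

```text
t 27.05 pos [0.6057 0.1346 0.0561] toolx [-0.  0. -1.] jawyaw -93.01 F [ 0.5  1.  -2.6] M [-0.03 -0.03 -0.01] op 0.501 q [   7.   24.  -30.   95.   13.   64. -120.]
```

Rotated, with no moment building up. Now press back onto the shoulder.

Request:
play_rows --increments '[0,0,-0.02,0,0,0,0.3,0,0,-0.02,0,0,0,0.3,0,0,0,0,0,0,0.3,0,0,0,0,0,0,0.3]'

```text
time: 27.45
position: [0.606, 0.1347, 0.0555]
eef_rot: [162.1, 90.0, -20.9]
ft_force: [-3.7, -0.9, 7.8]
opening: 0.504
```

Run:
```python
from h import *
st()
im=bot.get_image("side");cv2.imwrite("pics/side28.png",im);crop(im,255,135,325,195,10,"pics/s28.png")
im=bot.get_image("top");cv2.imwrite("pics/top28.png",im)
```

```text
t 27.45 pos [0.606  0.1347 0.0555] toolx [ 0.001 -0.    -1.   ] jawyaw -93.01 F [-3.7 -0.9  7.8] M [-0.27  0.88  0.03] op 0.504 q [   7.   24.  -30.   95.   13.   64. -120.]
```

View pics/side28.png

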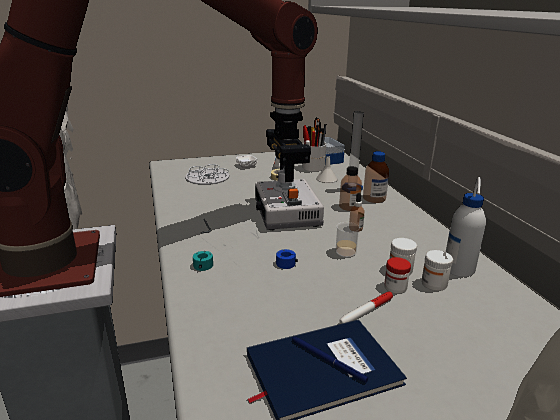

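View pics/s28.png

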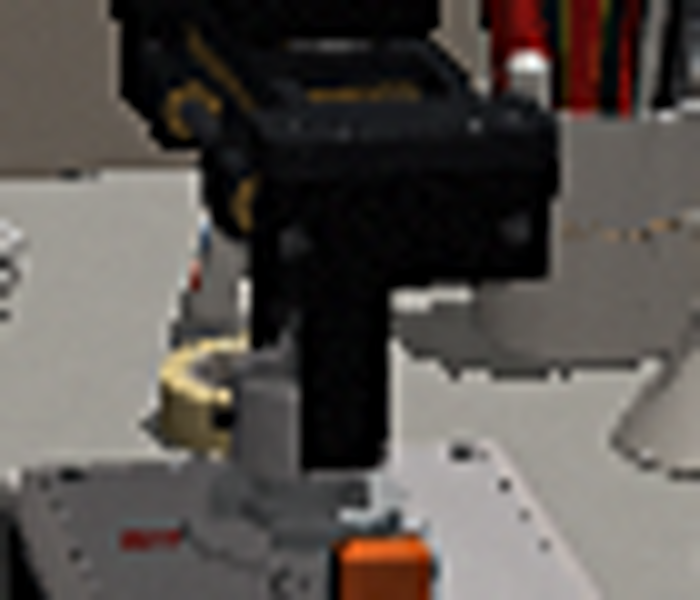

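Run:
```python
from h import *
print(bot.job_done()); st()
```

```text
the job is handed in; nothing more can be done
None
the job is handed in; nothing more can be done
```

The rotator is ready: the collar is on the shoulder, still gripped, with its screw to the front. I handed the job in at about 27.5 s, with no verdict reported.

**What I did**
- **Lock:** I slid it to its end stop, then pushed it again with closed fingers. It did not move under 14–19 N, and the grip stands beside the green dot in the top picture.
- **Spindle:** I pinched it with one finger on the flat. The opening read about 15.4 mm, against 16 mm across flat and back. I turned it about −60° to a jaw yaw of −5.4°, which is the unit's own yaw measured from its edges.
- **Collar:** I gripped it across the screw axis and lowered it over the spindle. It met no resistance until contact at the height expected for the shoulder.

**Last checks**
- The collar presses down with about 8 N and the opening reads 0.50, about 44 mm.
- In the side picture the collar sits on the shoulder with its screw to the front, and nothing else appears to have moved.

**What disagreed**
- **Tool height:** the reported TCP height was about 36 mm below where the fingertips really were. My first descent stopped short and closed above the lock's grip without touching it. I corrected for this in all later moves.
- **Lock travel:** I measured 26–27 mm rather than the nominal 28 mm, so I rely on the firm stop and the green dot.
- **Screw angle:** a re-measurement after seating suggested the screw was about 2.5° off. I lifted the collar slightly, turned it +2.4° and pressed it down again. The angle is good to perhaps 2°, because the cameras could not see the flat and screw together at the end.

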